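# Refit the pivot clip of a bench magnifier and set its lens

## Robot

A 6-joint arm with a two-finger parallel gripper is mounted at the origin on the work surface. World frame = base frame: x ahead of the robot, y to its left, z up, the work surface at z = 0. Lengths are in mm, angles in degrees, forces in N, time in s.
With the tool pointing down it reaches from about 375 to 975 mm from the base axis. Payload 3.8 kg.
Tool frame: the origin (TCP) lies at the very end of the fingers, on their centre line; the grasp point (between the pads) lies ctrl.grasp_offset behind it (ctrl.grasp_offset is the distance from the TCP to the grasp point, in mm); z points along the fingers, x is the direction in which the jaws open and shut, and the axes are right-handed (so a half turn about z gives the same grasp; the last joint's range is limited). The gripper opens to 85 mm and grips with 20 to 120 N. Pads are 22 mm wide; open, the fingers measure 114 mm over their backs; the gripper's body (76 mm by 85 mm) begins 54 mm behind the grasp point. The pads swing forward as they close: fully open they stand 13 mm farther back than shut.
Start: joints at [-71.614, 15.12, 91.902, -0, 72.978, -2.114], TCP at [236.389, -632.248, 204.08] pointing down, gripper open.
Joint ranges: [-150.88, 150.88], [-54.13, 125.18], [17.81, 147.31], [-75.09, 255.09], [0, 152.58], [-146.25, 146.25]. Speed limits (degrees/s): [147.25, 147.25, 180, 180, 180, 180].

## Interface

Orientations are given as [roll, pitch, yaw] about the fixed x, y, z axes, in that order (R = Rz(yaw) Ry(pitch) Rx(roll)).
In Python, from cell import ctrl, imaging, silhouettes, mark_of gives the robot as it stands. The module is installed in compiled form; this text tells all that it offers.
- The arm moves only by the tool send_rows, never from a script. Its argument "series" is a list of rows, each a list of 3 entries, a list of its own where there are three numbers: the shift along the tool's x, y, z in cm, then the turn about the tool's z in rad, then the finger opening in cm, from 0 to 8.54. In form: [[[tx, ty, tz], twist, claw], ...]. A call has 1 to 10 rows; each row is the pose to reach, as a shift and turn from the pose measured when the call began, along the tool's axes at that moment; what a row does not reach only later rows make up. A row lasts 1/10 s, in which the tool goes at most 50 mm and 8.59 degrees, less where a joint would pass 70% of its speed; a pose out of reach is approached as far as the arm can. A call with a gripper value outside its range is refused whole. The fingers move at their own pace and stop on an object; "grip_force" is the grip in N (left out, the last holds). Time passes only in rows, so rows that repeat a pose let the fingers close. It gives the time, the measured TCP pose, the force and the opening at its end, in the units of the state.
- ctrl.get_state(): the state, without advancing time (a new reading comes with each control period).
- imaging.grab_frame(name): name is "scene" or "top"; returns a dict with "image" (420x560x3 uint8, red, green, blue), "z_map" (420x560 float32, mm along the optical axis (not along the pixel's ray), 0 where there is no reading), "fx", "fy", "cx", "cy" (pixels), "origin" and "attitude" of the camera in the world. Camera axes: x right, y up, looking along -z (the intrinsics and any distortion apply to the point x, -y, -z); pixel columns grow to the right and rows downward; lengths in mm; the calibration is good to about 2 mm. A picture is of the moment at which its call begins.
- ctrl.finish_job(): hands the job in, once; it reports no verdict.
Trained networks look in a picture, given as the dict that the camera call returned (one of the last four; its "shot" number tells which), for a name from the list of things; names that differ only in an ending like _2 or _b are one class to them, and where a whole thing is asked for, a point or a joint stands for the part that bears it (a point fixed in the world has none). Each returns a list of dicts, best first, with "score" (0 to 1); they miss things now and then, are a little off and sometimes report something else, mostly with a low value. They report only what shows in the picture. A call takes as long as a camera call. They do not tell look-alikes from the thing itself.
- silhouettes(picture, target): "pixels" (420x560 bool, what is visible of it).
- mark_of(picture, target): "position" ([x, y, z] in mm, in the coordinates of the camera as it stood for that picture, good to about 4 mm: a listed point, or the origin of a listed thing).
The state is a dict: "clock": time; "joint_positions": joint angles; "joint_vel": joint speeds; "joint_torque": joint torques, N m; "ee_pos": TCP position; "tcp_rot": TCP orientation; "wrist_force": force on the tool from outside, world axes, zero at the start; "torque": the same for the moment, N m; "gripper_width": finger opening in mm.
Only numpy, scipy, OpenCV 4.12 (cv2) and the standard library are available. Lean on these libraries where they do the work, as an engineer would, in place of code of your own. Each camera call takes 0.05 s, during which the arm holds its last target.

## Task

The swivel arm of the bench magnifier has lost its retaining clip. Pick up the fork tool and, without touching the clip with the gripper, push the split clip across the cover plate onto the groove of the post until it snaps fully home, then lay the fork back down on the rubber mat. After that, swing the magnifier's arm by its knob until the lens is centred over the finned heat sink on the circuit board and let go, leaving the other things on the bench where they are.

Things in the scene. Friction and masses are not known exactly. Their poses are not given: they have to be found in the camera images.
- stand: magnifier stand, fixed: dark steel base 150 x 130 x 14 mm with an upright steel post. Above the swivel hub a fixed grey cover plate crosses the post, x = -145 to +40 mm, y = +-48 mm, 6 mm thick, its flat top 80 mm above the bench. Origin: post's axis at bench level; z up. The clip lies on the plate on the -x side of the post and must be pushed towards the stand's +x
- groove (a point): the point on the post's axis at the top face of the cover plate (80 mm above the bench). From here the groove, 30 mm in diameter, reaches up to 13 mm above the plate; over it is the post's head, 36 mm in diameter, its top 23 mm above the plate. Axes as the stand's
- clip: split clip, a loose U of steel, 110 g, flat on the cover plate, mouth towards the post. Origin: underside, centre of the seat (on the groove point when home). x points out of the mouth, z up. Two sprung prongs, 10 mm high, reach x = +28 mm, tips flared to y = +-26 mm; bumps at x = +12 mm leave a 22 mm throat. Starts 66 to 85 mm short of home, up to 8 mm off the stand's x axis and 0.12 rad askew
- clip_heel (a point): middle of the flat back face of the clip's heel, 29.5 mm behind the clip's origin, 5 mm above its underside; axes as the clip's. The heel is 64 mm wide and 16 mm high; a nub 16 mm wide and high stands 10 mm out of its middle and fits between the fork's tines. The bumps meet the groove some 24 mm short of home, take up to about 12 N to push over, and from about 8 mm short the springs pull the clip home
- fork: loose fork tool, 130 mm long, flat on the mat; 130 to 210 g. Origin: underside, below the place to grip; x points to the tines, z up. Wooden handle 20 mm wide (y), 34 mm high, x = -45 to +30 mm; flat steel head 46 mm wide, 10 mm thick (z = 0 to 10 mm), ending in two tines 9 mm wide with a 28 mm gap, x = +55 to +85 mm. The tine ends push on the clip's heel on both sides of its nub
- fork_tips (a point): the point midway between the ends of the fork's two tines, 85 mm ahead of the fork's origin along its x axis and 5 mm above its underside
- mat: flat black rubber mat, fixed, 210 x 120 mm (x by y), 4 mm thick, on which the fork lies at the start and where it must be laid back. Origin: centre of its underside, on the bench
- lens_arm (a joint): angle of the magnifier's arm about the post's axis, rad; at 0 the arm points along the stand's +y axis, growing values turn it anticlockwise seen from above, towards the stand's -x. Range -0.5 to 1.1. Friction-held (0.35 N m): it stays where it is left
- lens_center (a point): centre of the round lens (110 mm over its black rim, clear glass of 86 mm), 220 mm from the post's axis, 44 mm above the bench
- knob_top (a point): centre of the top of the upright round knob on the arm, 160 mm from the post's axis: black, 20 mm in diameter, 36 mm high, its top 85 mm above the bench and its foot on the top of the arm (a bar 16 mm wide), 49 mm above the bench
- heat_sink (a point): top centre of the finned aluminium heat sink (36 x 36 mm, the largest part on the green circuit board), 25 mm above the bench; it lies 211 to 227 mm from the post's axis
- board: green circuit board 120 x 90 mm, fixed on the bench beside the stand, its parts up to 26 mm high; origin at the centre of its underside, at bench level
- meter: bystander: black hand multimeter lying flat, 170 x 85 x 38 mm with a dial to 47 mm; origin at the centre of its underside
- driver: bystander: screwdriver lying on the bench, 190 mm long; origin at the centre of its underside
- cap_a: bystander: black capacitor can standing upright, 35 mm in diameter, 64 mm high; origin at the centre of its underside
- cap_b: bystander: grey capacitor can standing upright, 35 mm in diameter, 64 mm high; origin at the centre of its underside
- volume_knob: bystander: turned aluminium knob, 42 mm in diameter, 26 mm high; origin at the centre of its underside
- jar: bystander: glass jar with lid, 56 mm in diameter, 70 mm high; origin at the centre of its underside
Not all that is in view belongs to the job. What is shaped like the board but blue or yellow is not meant. Of the things that look like the clip, the larger one is meant.

How it is judged:
By the outcome, as a careful person would: the job done as asked, in the order asked, and still so for the second after the job is handed in, with the robot touching nothing.
It also fails if it takes over 72 s, if anything falls off the work surface, if the arm or the gripper's body presses on something with over 40 N, if the wrist force passes 120 N, or if a joint passes its speed limit or range.

## Working session

There is one attempt and no reset: what is moved stays moved. The work goes in short steps, Python scripts to look and compute and a tool call to move; the robot and the scene stay as the last step left them, time stands still between calls to the robot, and variables do not carry over. Pictures are saved under pics/ and viewed, and the job is handed in when it is done.

Besides the shell and the picture viewer there is one more tool, called after "Emit:" as name(argument=value, ...) on one line, values as JSON. send_rows: Moves the arm, as the interface text tells. Its arguments: {"type":"object","properties":{"series":{"type":"array"},"grip_force":{"type":"number"}},"required":["series"]}

```bash
ls; mkdir -p pics; cat > h.py <<'E'
import numpy as np, cv2
from cell import ctrl, imaging, silhouettes, mark_of
from scipy.spatial.transform import Rotation as R
def grab(n): return imaging.grab_frame(n)
def att(p):
    a=np.array(p["attitude"],float)
    if a.shape==(3,3): return a
    return R.from_euler('xyz',a,degrees=True).as_matrix()
def c2w(p,v): return att(p)@np.array(v,float)+np.array(p["origin"])
def cloud(p):
    z=p["z_map"]; r,c=np.indices(z.shape)
    X=(c-p["cx"])/p["fx"]*z; Y=-(r-p["cy"])/p["fy"]*z
    P=np.stack([X,Y,-z],-1)@att(p).T+np.array(p["origin"]); P[z==0]=np.nan
    return P
def w2p(p,w):
    v=att(p).T@(np.array(w,float)-np.array(p["origin"]))
    return p["cx"]+p["fx"]*v[0]/-v[2], p["cy"]-p["fy"]*v[1]/-v[2]
def save(p,n): cv2.imwrite(n,cv2.cvtColor(p["image"],cv2.COLOR_RGB2BGR))
E
python3 - <<'E'
from h import *
for n in("scene","top"):
    p=grab(n); save(p,f"pics/{n}0.png"); print({k:(v if not hasattr(v,'shape') or v.size<20 else v.shape) for k,v in p.items()})
    for t in ["stand","groove","clip","clip_heel","fork","fork_tips","mat","lens_center","knob_top","heat_sink","board","lens_arm"]:
        print(t,[(np.round(c2w(p,m["position"])).tolist(),round(m["score"],2)) if np.ndim(m["position"]) else m for m in mark_of(p,t)])
print(ctrl.get_state(),ctrl.grasp_offset)
E
```

```text
pics
{'image': (420, 560, 3), 'z_map': (420, 560), 'fx': 389.49585883249074, 'fy': 389.49585883249074, 'cx': 278.9629917584474, 'cy': 210.34735490900854, 'origin': array([ 955.81035362, -652.50043473,  597.89865172]), 'attitude': array([56.23682955,  1.10964247, 28.21972885]), 'shot': 1}
stand [([644.0, -146.0, 2.0], 0.64), ([642.0, -151.0, 78.0], 0.64)]
groove [([642.0, -149.0, 80.0], 0.65)]
clip [([598.0, -206.0, 82.0], 0.98), ([806.0, -167.0, -3.0], 0.57), ([779.0, 182.0, -2.0], 0.43)]
clip_heel [([810.0, -150.0, 4.0], 0.75), ([594.0, -239.0, 91.0], 0.72)]
fork [([466.0, 362.0, 2.0], 0.69)]
fork_tips [([478.0, 443.0, 9.0], 0.81)]
mat [([467.0, 371.0, -0.0], 0.96)]
lens_center [([422.0, -179.0, 47.0], 0.73), ([531.0, -453.0, 1.0], 0.59)]
knob_top [([484.0, -169.0, 85.0], 0.94), ([468.0, 370.0, 2.0], 0.71), ([423.0, -175.0, 45.0], 0.2)]
heat_sink [([639.0, 63.0, 24.0], 0.92), ([444.0, -64.0, 29.0], 0.83), ([478.0, 143.0, 24.0], 0.58)]
board [([448.0, -62.0, 2.0], 0.92), ([640.0, 63.0, -4.0], 0.87)]Traceback (most recent call last):
  File "<stdin>", line 5, in <module>
ValueError: it knows: board, cap, clip, clip_heel, driver, fork, fork_tips, groove, heat_sink, jar, knob_top, lens_center, mat, meter, stand, volume_knob
```

```bash

python3 - <<'E'
from h import *
for n in("top",):
    p=grab(n); save(p,f"pics/{n}0.png"); print({k:(v if not hasattr(v,'shape') or v.size<20 else v.shape) for k,v in p.items()})
    for t in ["stand","groove","clip","clip_heel","fork","fork_tips","mat","lens_center","knob_top","heat_sink","board"]:
        print(t,[(np.round(c2w(p,m["position"])).tolist(),round(m["score"],2)) if np.ndim(m["position"]) else m for m in mark_of(p,t)])
print(ctrl.get_state(),ctrl.grasp_offset)
E
```

```text
{'image': (420, 560, 3), 'z_map': (420, 560), 'fx': 463.6186307199006, 'fy': 463.6186307199006, 'cx': 276.3200897968475, 'cy': 214.03337701444602, 'origin': array([ 469.2225856 ,    3.99873233, 1402.87556011]), 'attitude': array([  4.26721772,   0.15048292, -91.75757445]), 'shot': 2}
stand [([638.0, -150.0, 1.0], 0.76)]
groove [([644.0, -149.0, 83.0], 0.89)]
clip [([807.0, -169.0, 4.0], 0.67), ([596.0, -203.0, 80.0], 0.66)]
clip_heel [([486.0, -168.0, 86.0], 0.73), ([597.0, -236.0, 88.0], 0.69), ([813.0, -145.0, 2.0], 0.42)]
fork [([468.0, 361.0, 7.0], 0.69)]
fork_tips [([482.0, 442.0, 6.0], 0.96)]
mat [([474.0, 369.0, -2.0], 0.84)]
lens_center [([422.0, -178.0, 44.0], 0.72), ([596.0, -205.0, 78.0], 0.22)]
knob_top [([488.0, -167.0, 85.0], 0.78), ([477.0, 369.0, -0.0], 0.34)]
heat_sink [([484.0, 140.0, 25.0], 0.96), ([643.0, 61.0, 29.0], 0.64), ([444.0, -64.0, 20.0], 0.6)]
board [([484.0, 145.0, 1.0], 0.92), ([645.0, 58.0, 2.0], 0.72), ([448.0, -60.0, 2.0], 0.62), ([362.0, -334.0, -0.0], 0.21)]
{'clock': 1.2, 'joint_positions': array([-7.16127023e+01,  1.51216931e+01,  9.19026820e+01, -3.75454183e-04,
        7.29778573e+01, -2.11509413e+00]), 'joint_vel': array([-0.01447678,  0.06613004, -0.00872868, -0.01792926,  0.12729156,
       -0.07099276]), 'joint_torque': array([-3.21223015e-04, -5.15078402e+01, -3.67725778e+01,  5.71417866e-05,
        8.34502607e-04,  1.09406380e-05]), 'ee_pos': array([ 236.39944482, -632.23906741,  204.06160474]), 'tcp_rot': array([ 1.79999724e+02,  2.24413526e-03, -6.94974982e+01]), 'wrist_force': array([ 0.73756902, -0.34162377, -0.77442541]), 'torque': array([ 0.01477502,  0.05433292, -0.01048638]), 'gripper_width': 85.23511511910732} 18.700000000000003
```

View pics/scene0.png

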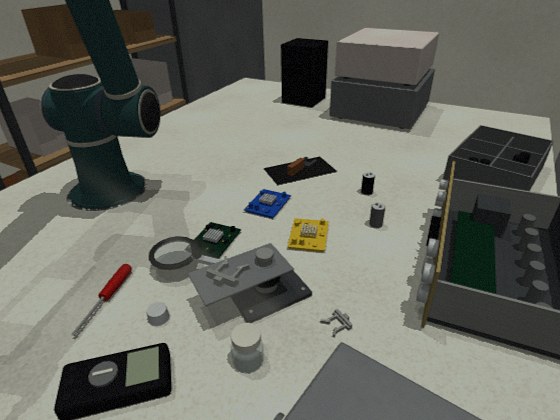

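View pics/top0.png

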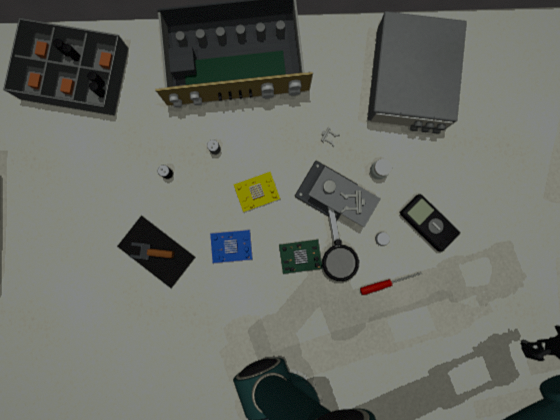

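The green board is at scene px (216,237), top px (300,256). The large clip is on the cover plate at scene px (228,272), top px (355,203). The decoy clip is on the bench at top px (330,135). The fork is on the mat at top px (152,252). Next I measure each one.

```bash

python3 - <<'E'
from h import *
out=[]
for n in("top","scene"):
    p=grab(n); P=cloud(p); np.savez(f"{n}1.npz",P=P,im=p["image"])
    x,y,z=P[...,0],P[...,1],P[...,2]
    d=np.hypot(x-643,y+149)
    m=(abs(z-80)<4)&(d<160)
    pts=np.c_[x[m],y[m]].astype(np.float32)
    print(n,"plate",m.sum(),np.median(z[m]),cv2.minAreaRect(pts))
    m=(z>98)&(z<108)&(d<30); print("head",m.sum(),x[m].mean(),y[m].mean(),np.median(z[m]),x[m].min(),x[m].max(),y[m].min(),y[m].max())
    m=(z>86)&(z<100)&(d>30)&(d<150)&(np.hypot(x-485,y+168)>20)
    print("clip",m.sum()); 
    if n=="scene":
        big=cv2.resize(p["image"][225:325,170:330],(800,500),interpolation=cv2.INTER_CUBIC); 
    else: big=cv2.resize(p["image"][150:250,290:390],(600,600),interpolation=cv2.INTER_CUBIC)
    cv2.imwrite(f"pics/z_{n}.png",big[...,::-1])
    # top-down scatter
    I=np.zeros((500,500),np.uint8)
    k=d<200
    I=np.zeros((480,480,3),np.uint8)
    for a,b,c in zip(x[k],y[k],z[k]):
        u,v=int(240-(b+170)*2.4),int(240-(a-610)*2.4)
        if 0<=u<480 and 0<=v<480:
            col=(0,255,0) if 75<c<85 else (0,0,255) if 85<=c<92 else (0,255,255) if 92<=c<98 else (255,0,0) if c>=98 else (40,40,40)
            cv2.circle(I,(u,v),2,col,-1)
    cv2.imwrite(f"pics/sc_{n}.png",I)
    q=(z>10)&(abs(x-470)<120)&(abs(y-370)<120)
    pts=np.c_[x[q],y[q],z[q]]; h=pts[pts[:,2]>28]; print("handle",len(h),cv2.minAreaRect(h[:,:2].astype(np.float32)),np.median(h[:,2])); print("fork all",cv2.minAreaRect(pts[:,:2].astype(np.float32)))
    for t in ["clip","clip_heel","fork","fork_tips","groove","heat_sink","lens_center","knob_top"]:
        print(t,[(np.round(c2w(p,mm["position"]),1).tolist(),round(mm["score"],2)) for mm in mark_of(p,t)])
a=cv2.imread("pics/sc_top.png");b=cv2.imread("pics/sc_scene.png");cv2.imwrite("pics/sc.png",np.hstack([a,b])[:, :960])
cv2.imwrite("pics/sc.png",cv2.resize(np.hstack([a,b]),(800,400)))
E
```

```text
top plate 1534 80.32215472939595 ((592.9375, -192.4256591796875), (214.4222869873047, 202.0474395751953), 0.6733553409576416)
head 119 639.4191042638887 -147.14570685894833 103.01113564253092 623.7716105874763 655.7868509080345 -163.95358237919712 -129.22753827667526
clip 249
handle 176 ((465.9344482421875, 351.8839416503906), (76.20231628417969, 19.997756958007812), 82.2182846069336) 37.84596580334221
fork all ((462.37017822265625, 376.137451171875), (201.33653259277344, 128.72662353515625), 48.8955192565918)
clip [([594.9, -205.1, 76.4], 0.82), ([779.4, 186.2, -0.1], 0.73), ([445.7, -62.9, 26.6], 0.54), ([809.7, -167.4, 5.0], 0.46)]
clip_heel [([596.1, -237.4, 89.7], 0.58), ([815.0, -147.8, 2.1], 0.48), ([637.7, -148.8, -1.2], 0.19)]
fork [([466.1, 360.5, 4.8], 0.55), ([423.9, -176.4, 44.0], 0.48)]
fork_tips [([480.2, 443.6, 6.9], 0.77)]
groove [([645.8, -150.2, 79.3], 0.93), ([638.3, -147.9, -0.5], 0.63)]
heat_sink [([439.5, -63.9, 24.8], 0.98), ([646.4, 59.4, 26.7], 0.65), ([481.1, 142.8, 25.2], 0.64), ([423.5, -176.0, 44.4], 0.53), ([697.9, -309.9, -3.6], 0.29)]
lens_center [([4
[... 392 characters left out ...]
le 103 ((465.0619812011719, 345.82635498046875), (74.1314697265625, 21.236103057861328), 82.50050354003906) 36.21377602955272
fork all ((471.03643798828125, 373.922119140625), (131.74755859375, 46.16575622558594), 85.21893310546875)
clip [([599.4, -206.6, 78.7], 0.91), ([806.9, -170.0, -1.6], 0.79)]
clip_heel [([816.4, -149.7, -0.3], 0.88), ([596.1, -237.2, 88.9], 0.85)]
fork [([467.3, 358.0, 2.7], 0.58)]
fork_tips [([475.6, 441.8, 9.2], 0.83), ([446.2, -68.0, 2.9], 0.69)]
groove [([641.7, -146.8, 79.8], 0.61)]
heat_sink [([444.1, -62.1, 25.6], 0.86), ([480.2, 140.5, 22.9], 0.82), ([636.1, 62.8, 24.4], 0.78)]
lens_center [([422.2, -176.7, 42.7], 0.95)]
knob_top [([484.7, -168.0, 85.7], 0.6)]
```

View pics/sc.png

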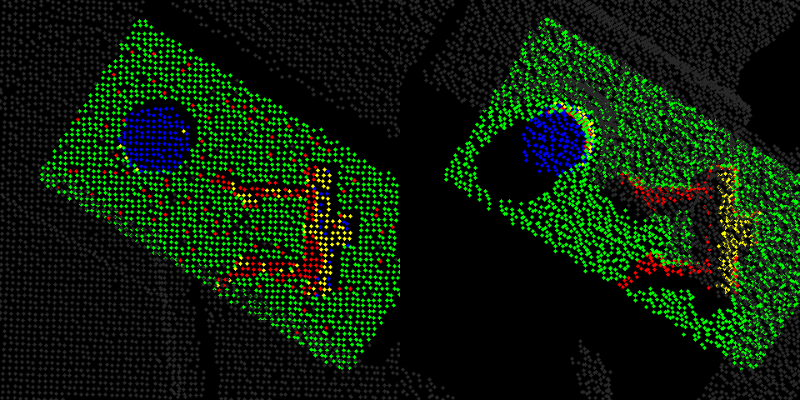

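View pics/z_top.png

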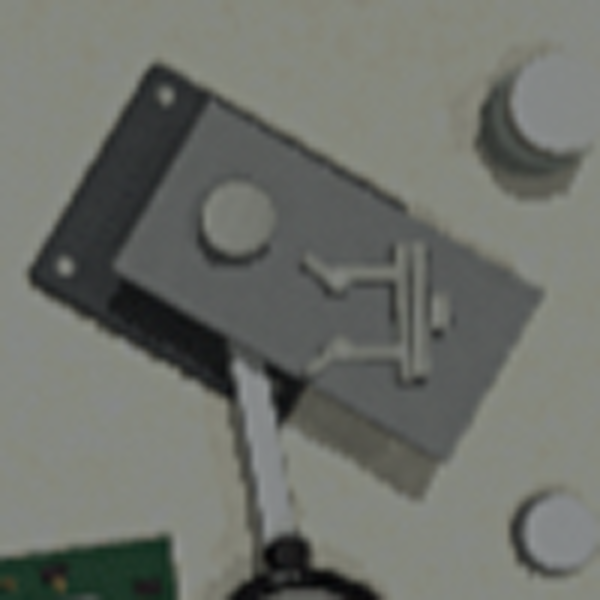

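View pics/z_scene.png

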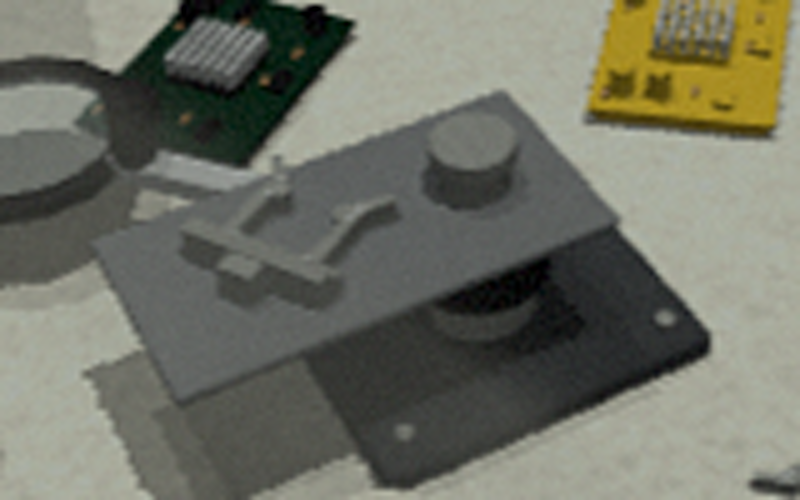

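The scatter shows the heel in line with world x, so the clip seems to be turned about 0.5 rad from the plate, well beyond the stated 0.12. I'll fit both yaws properly before acting.

```bash

cat >> h.py <<'E'
def fitstand(P):
    x,y,z=P[...,0],P[...,1],P[...,2]
    d=np.hypot(x-641,y+149)
    m=((z>74)&(z<86)&(d<165)).astype(np.uint8)
    m=cv2.morphologyEx(m,cv2.MORPH_OPEN,np.ones((3,3)))
    n,l,s,_=cv2.connectedComponentsWithStats(m); k=1+np.argmax(s[1:,4])
    q=l==k; pts=np.c_[x[q],y[q]].astype(np.float32)
    return cv2.minAreaRect(pts)
def S(yaw,post,w):
    a=np.deg2rad(yaw); d=np.array(w)[...,:2]-np.array(post)
    return np.stack([d[...,0]*np.cos(a)+d[...,1]*np.sin(a),-d[...,0]*np.sin(a)+d[...,1]*np.cos(a)],-1)
E
python3 - <<'E'
from h import *
for n in("top","scene"):
    P=np.load(f"{n}1.npz")["P"]; x,y,z=P[...,0],P[...,1],P[...,2]
    print(n,fitstand(P))
    for lo,hi in((91,99),):
        m=(z>lo)&(z<hi)&(np.hypot(x-596,y+232)<48)
        pts=np.c_[x[m],y[m]]; 
        print("heel",len(pts),pts.mean(0),cv2.minAreaRect(pts.astype(np.float32)), cv2.fitLine(pts.astype(np.float32),cv2.DIST_HUBER,0,.01,.01).ravel())
    m=(z>84.5)&(z<99)&(np.hypot(x-597,y+210)<52)&(np.hypot(x-641,y+149)>24)
    s=S(59.5,(641,-149),P[m]); print("clip pts in stand frame",s.min(0),s.max(0))
E
```

```text
top ((611.9708251953125, -192.21173095703125), (185.40582275390625, 96.66171264648438), 57.70902633666992)
heel 124 [ 595.12608592 -225.9693371 ] ((593.7276611328125, -217.6986846923828), (63.69432830810547, 55.6030387878418), 1.9134595394134521) [ 9.9756777e-01  6.9702871e-02  5.9381061e+02 -2.2984549e+02]
clip pts in stand frame [-121.26379692  -40.49222022] [-24.05844987  49.91119699]
scene ((612.7753295898438, -193.59475708007812), (185.74026489257812, 98.66503143310547), 57.57700729370117)
heel 192 [ 596.15783366 -236.1067576 ] ((598.4459228515625, -223.42214965820312), (53.26996612548828, 61.56837463378906), 74.32386016845703) [ 9.9989629e-01  1.4402962e-02  5.9652820e+02 -2.3677068e+02]
clip pts in stand frame [-115.62862543  -32.87317738] [-36.78495571  47.7549529 ]
```

```bash
cat >> h.py <<'E'
def go(x,y,z,yaw,st=None):
    st=st or ctrl.get_state(); Rm=R.from_euler('xyz',st["tcp_rot"],degrees=True).as_matrix()
    v=Rm.T@(np.array([x,y,z])-st["ee_pos"])/10
    dy=(yaw-st["tcp_rot"][2]+180)%360-180
    return [round(float(a),2) for a in v],round(float(-np.deg2rad(dy)),3)
E
python3 -c "
from h import *
print(go(560,-150,200,-38)); print(go(466.8,357.5,120,-8))"
```

```text
([-33.84, -47.2, 0.41], -0.55)
([-84.64, -56.24, 8.41], -1.073)
```

Emit:
send_rows(series=[[[-33.8,-47.2,0.4],-0.55,6],[[-33.8,-47.2,0.4],-0.55,6],[[-33.8,-47.2,0.4],-0.55,6],[[-33.8,-47.2,0.4],-0.55,6],[[-33.8,-47.2,0.4],-0.55,6],[[-33.8,-47.2,0.4],-0.55,6],[[-33.8,-47.2,0.4],-0.55,6],[[-33.8,-47.2,0.4],-0.55,6],[[-33.8,-47.2,0.4],-0.55,6],[[-33.8,-47.2,0.4],-0.55,6]])

```text
clock: 3.1
ee_pos: [516.1, -215.5, 201.0]
tcp_rot: [-180.0, -0.1, -38.0]
wrist_force: [0.7, -0.8, 0.2]
gripper_width: 59.7
```

```bash
python3 -c "
from h import *
print(ctrl.get_state()['ee_pos'],go(466.8,357.5,110,-8))"
```

```text
[ 516.13906593 -215.45359969  201.03394615] ([-39.16, -42.12, 9.07], -0.523)
```

Emit:
send_rows(series=[[[-39.2,-42.1,9.0],-0.523,6],[[-39.2,-42.1,9.0],-0.523,6],[[-39.2,-42.1,9.0],-0.523,6],[[-39.2,-42.1,9.0],-0.523,6],[[-39.2,-42.1,9.0],-0.523,6],[[-39.2,-42.1,9.0],-0.523,6],[[-39.2,-42.1,9.0],-0.523,6],[[-39.2,-42.1,9.0],-0.523,6],[[-39.2,-42.1,9.0],-0.523,6],[[-39.2,-42.1,9.0],-0.523,6]])

```text
clock: 4.1
ee_pos: [473.1, 277.2, 123.8]
tcp_rot: [-180.0, -0.1, -8.0]
wrist_force: [0.8, -0.2, -0.5]
gripper_width: 60.1
```

Emit:
send_rows(series=[[[-8,-8,2],0,6],[[-8,-8,2],0,6]])

```text
clock: 4.3
ee_pos: [414.4, 356.4, 106.5]
tcp_rot: [-179.9, -0.2, -8.0]
wrist_force: [-0.1, -0.5, -0.0]
gripper_width: 59.8
```

```bash
python3 -c "
from h import *
print(ctrl.get_state()['ee_pos'],go(466.8,357.5,110,-8),go(466.8,357.5,9,-8))"
```

```text
[414.37569296 356.35319667 106.51101658] ([5.18, -0.85, -0.33], -0.0) ([5.15, -0.84, 9.77], -0.0)
```

Emit:
send_rows(series=[[[5.18,-0.85,0],0,6],[[5.18,-0.85,0],0,6],[[5.18,-0.85,0],0,6],[[5.18,-0.85,5],0,6],[[5.16,-0.84,8.0],0,6],[[5.16,-0.84,9.7],0,6],[[5.16,-0.84,9.7],0,6],[[5.16,-0.84,9.7],0,6]])

```text
clock: 5.1
ee_pos: [467.0, 356.8, 10.1]
tcp_rot: [-180.0, -0.1, -8.1]
wrist_force: [-0.1, 1.0, 0.4]
gripper_width: 59.7
```

```bash
python3 -c "
from h import *
p=grab('scene');save(p,'pics/s2.png');cv2.imwrite('pics/s2z.png',cv2.resize(p['image'][120:220,220:360],(700,500))[...,::-1])"
```

```text
(no output)
```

View pics/s2z.png

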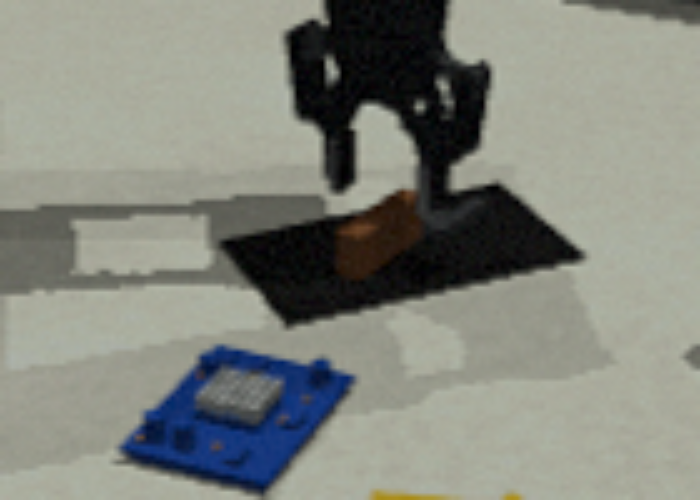

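The fingers straddle the wooden handle at zoom px (375,235). Next I close on it.

Emit:
send_rows(series=[[[0,0,0.1],0,1.2],[[0,0,0.1],0,1.2],[[0,0,0.1],0,1.2],[[0,0,0.1],0,1.2],[[0,0,0.1],0,1.2],[[0,0,0.1],0,1.2],[[0,0,0.1],0,1.2],[[0,0,0.1],0,1.2]], grip_force=110)

```text
clock: 5.95
ee_pos: [467.8, 358.1, 11.2]
tcp_rot: [-179.8, -0.2, -8.1]
wrist_force: [-3.5, -0.6, 6.2]
gripper_width: 12.1
```

Emit:
send_rows(series=[[[0,0,-2],0,1.2],[[0,0,-5],0,1.2],[[0,0,-9],0,1.2],[[0,0,-13],0,1.2],[[0,0,-17],0,1.2],[[0,0,-17],0,1.2]])

```text
clock: 6.55
ee_pos: [471.1, 360.6, 189.1]
tcp_rot: [-179.3, -0.8, -8.1]
wrist_force: [0.0, 0.3, 0.9]
gripper_width: 11.8
```

```bash
python3 -c "
from h import *
p=grab('top');save(p,'pics/t3.png');P=cloud(p);x,y,z=P[...,0],P[...,1],P[...,2]
st=ctrl.get_state();print(st['ee_pos'],st['tcp_rot'],st['gripper_width'])
m=(z>st['ee_pos'][2]-15)&(abs(x-475)<60)&(y>375)&(y<480)&(z<st['ee_pos'][2]+40);pts=np.c_[x[m],y[m],z[m]].astype(np.float32)
print(len(pts),pts.min(0),pts.max(0),cv2.minAreaRect(pts[:,:2]));
hd=pts[pts[:,1]>393];print(np.polyfit(hd[:,1],hd[:,2],1),hd[:,2].mean(),hd.mean(0), cv2.minAreaRect(hd[:,:2]))
cv2.imwrite('pics/t3z.png',cv2.resize(p['image'][200:300,80:220],(700,500))[...,::-1])
for t in ['fork','fork_tips']: print(t,[(np.round(c2w(p,m['position']),1),m['score']) for m in mark_of(p,t)])
p=grab('scene')
for t in ['fork','fork_tips']: print(t,[(np.round(c2w(p,m['position']),1),m['score']) for m in mark_of(p,t)])
cv2.imwrite('pics/s3z.png',cv2.resize(p['image'][70:190,220:360],(700,600))[...,::-1])
"
```

```text
[469.5628802  359.48286457 185.75098854] [-179.50095743   -0.59032965   -8.06965743] 11.927893718784905Traceback (most recent call last):
  File "<string>", line 6, in <module>
    print(len(pts),pts.min(0),pts.max(0),cv2.minAreaRect(pts[:,:2]));
                   ~~~~~~~^^^
    return umr_minimum(a, axis, None, out, keepdims, initial, where)
ValueError: zero-size array to reduction operation minimum which has no identity
```

```bash
python3 -c "
from h import *
p=grab('scene')
cv2.imwrite('pics/s4z.png',cv2.resize(p['image'][70:190,220:360],(700,600))[...,::-1])
P=cloud(p);x,y,z=P[...,0],P[...,1],P[...,2]
q=(z>30)&(z<45)&(abs(x-470)<120)&(abs(y-370)<120);print(q.sum())
if q.sum()>20:print(cv2.minAreaRect(np.c_[x[q],y[q]].astype(np.float32)),np.percentile(z[q],[5,50,95]))
q=(z>8)&(z<45)&(abs(x-470)<120)&(abs(y-370)<120);print(q.sum())
if q.sum()>20:print(cv2.minAreaRect(np.c_[x[q],y[q]].astype(np.float32)))
for t in ['fork','fork_tips']: print(t,[(np.round(c2w(p,m['position']),1),m['score']) for m in mark_of(p,t)])
print(ctrl.get_state())
"
```

```text
93
((465.5940856933594, 346.1776428222656), (75.75032043457031, 21.939693450927734), 81.97340393066406) [31.50995771 36.21738456 38.45875715]
260
((474.4169616699219, 374.82318115234375), (132.78964233398438, 46.56626510620117), 88.53923034667969)
fork [(array([466.8, 362.2,   2.4]), 0.68), (array([ 646.4, -145.3,   -1.9]), 0.44)]
fork_tips [(array([477.2, 445.7,   6.3]), 0.68), (array([ 642. , -149.2,   77.9]), 0.68)]
{'clock': 6.75, 'joint_positions': array([ 3.50456001e+01,  6.53908196e+00,  1.04638289e+02, -3.55331212e-02,
        6.86745719e+01,  4.31315222e+01]), 'joint_vel': array([-0.06758214,  0.91427966,  0.91066739, -0.01684628,  0.00216696,
        0.03020104]), 'joint_torque': array([ 3.21551328e-03, -4.37019467e+01, -3.71135473e+01, -4.23579171e-03,
       -7.22080842e-02,  2.12008587e-06]), 'ee_pos': array([466.18132349, 357.12661364, 179.72166883]), 'tcp_rot': array([-1.79922960e+02, -1.30699751e-01, -8.07313060e+00]), 'wrist_force': array([ 0.0129686 ,  0.79263429, -0.47283719]), 'torque': array([-0.00091098,  0.04782055,  0.0463972 ]), 'gripper_width': 11.998267576101432}
```

View pics/s4z.png

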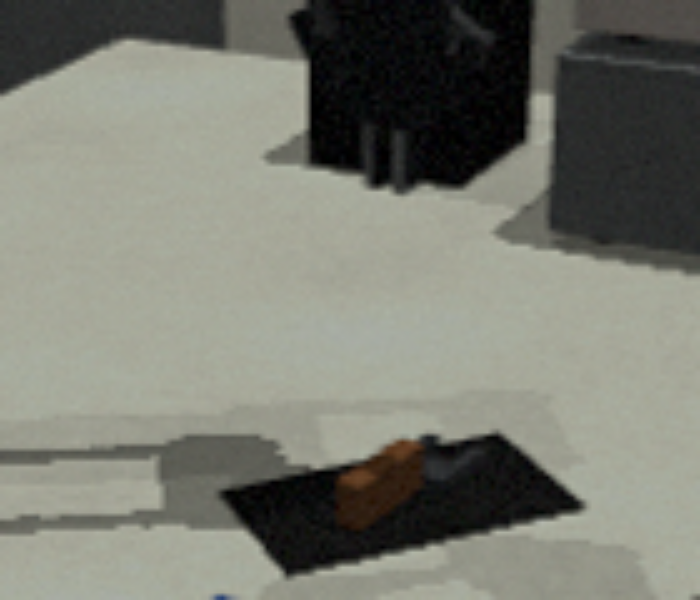

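```bash
python3 -c "
from h import *
p=grab('scene');st=ctrl.get_state();e=st['ee_pos']
print('tcp now px',w2p(p,e),'in zoom',[(w2p(p,e)[0]-220)*5,(w2p(p,e)[1]-70)*5])
u=w2p(p,[467,356.8,10]);print('earlier in s2z',[(u[0]-220)*5,(u[1]-120)*5])
P=cloud(p);x,y,z=P[...,0],P[...,1],P[...,2]
q=(abs(x-467)<60)&(abs(y-357)<60)&(z>150)&(z<230);print(q.sum(),[ (np.percentile(v[q],[1,50,99])) for v in(x,y,z)])
t=grab('top');P=cloud(t);x,y,z=P[...,0],P[...,1],P[...,2];save(t,'pics/t4.png')
q=(abs(x-467)<60)&(abs(y-357)<60)&(z>150)&(z<230);print(q.sum(),[ (np.percentile(v[q],[1,50,99])) for v in(x,y,z)])
"
```

```text
tcp now px (np.float64(296.92164081981036), np.float64(118.11987127408709)) in zoom [np.float64(384.6082040990518), np.float64(240.59935637043543)]
earlier in s2z [np.float64(384.4997326103558), np.float64(242.9833549367187)]
97 [array([445.58457086, 469.79329546, 484.89898955]), array([340.39782401, 347.23506907, 360.71772736]), array([207.38417121, 219.7173418 , 229.55778748])]
20 [array([446.59612047, 472.39206867, 483.88504516]), array([343.89322235, 347.32055412, 352.96666924]), array([212.34706682, 219.72867598, 229.52398868])]
```

View pics/t4.png

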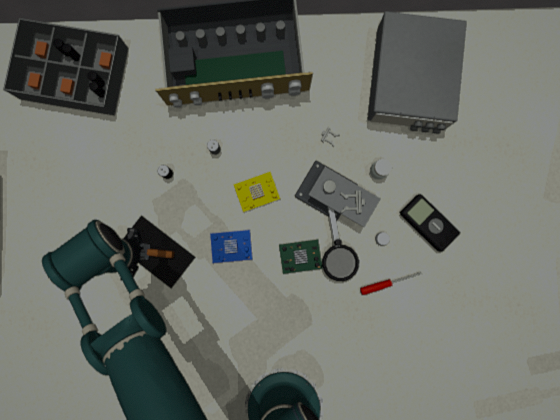

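```bash
python3 -c "
from h import *
for n in('scene','top'):
    p=grab(n);st=ctrl.get_state();e=st['ee_pos'];print(e)
    P=cloud(p)
    im=p['image']
    if n=='scene':
        cv2.imwrite('pics/s5z.png',cv2.resize(im[80:125,270:330],(800,600),interpolation=cv2.INTER_NEAREST)[...,::-1])
        for r in range(96,116): print(r,[ (int(P[r,c,1]),int(P[r,c,2]),int(im[r,c].mean())) if P[r,c,0]==P[r,c,0] else None for c in (292,293,294,295,298,299,300,301)])
"
```

```text
[465.88380135 356.91932199 178.91414883]
96 [(349, 246, 12), (350, 246, 7), (357, 244, 8), (361, 242, 0), (339, 252, 11), (339, 252, 7), (341, 252, 5), (342, 252, 12)]
97 [(352, 242, 22), (351, 242, 14), (350, 243, 7), (360, 240, 7), (339, 249, 8), (340, 249, 11), (343, 248, 9), (346, 247, 3)]
98 [(345, 241, 44), (345, 242, 11), (355, 238, 0), (358, 238, 15), (345, 244, 29), (341, 245, 20), (343, 245, 6), (345, 245, 11)]
99 [(344, 238, 44), (351, 237, 19), (353, 236, 12), (356, 236, 14), (341, 242, 53), (344, 242, 37), (344, 242, 5), (348, 241, 12)]
100 [(347, 235, 51), (344, 236, 18), (351, 234, 8), (357, 232, 8), (343, 239, 55), (346, 238, 41), (346, 238, 12), (348, 238, 11)]
101 [(344, 233, 46), (352, 230, 21), (348, 232, 0), (357, 229, 6), (342, 236, 57), (348, 234, 38), (346, 235, 9), (344, 237, 6)]
102 [(342, 230, 48), (348, 229, 17), (349, 229, 10), (358, 226, 5), (341, 233, 57), (349, 231, 33), (346, 233, 14), (348, 232, 10)]
103 [(344, 227, 45), (347, 226, 19), (355, 224, 6), (357, 223, 12), (344, 230, 53), (345, 230, 33), (344, 230, 1), (348, 229, 10)]
104 [(344, 224, 45), 
[... 882 characters left out ...]
89, 0, 106)]
111 [(856, 0, 164), (863, -1, 165), (869, -2, 167), (866, 0, 168), (342, 206, 115), (865, 2, 104), (872, 0, 150), (869, 2, 169)]
112 [(851, -1, 165), (854, -2, 166), (856, -2, 163), (856, -1, 164), (861, -1, 167), (859, 0, 167), (863, 0, 166), (865, 0, 166)]
113 [(843, -3, 165), (842, -2, 162), (845, -2, 163), (839, 0, 165), (847, 0, 164), (850, 0, 165), (855, -1, 163), (853, 0, 165)]
114 [(827, -1, 161), (832, -2, 161), (830, 0, 162), (830, 0, 164), (839, -1, 165), (841, -1, 162), (841, -1, 162), (845, -1, 159)]
115 [(815, -1, 163), (813, 0, 160), (821, -2, 159), (824, -2, 157), (821, 1, 161), (827, 0, 163), (829, 0, 159), (826, 1, 160)]
[466.10507762 357.02811842 179.16528127]
```

View pics/s5z.png

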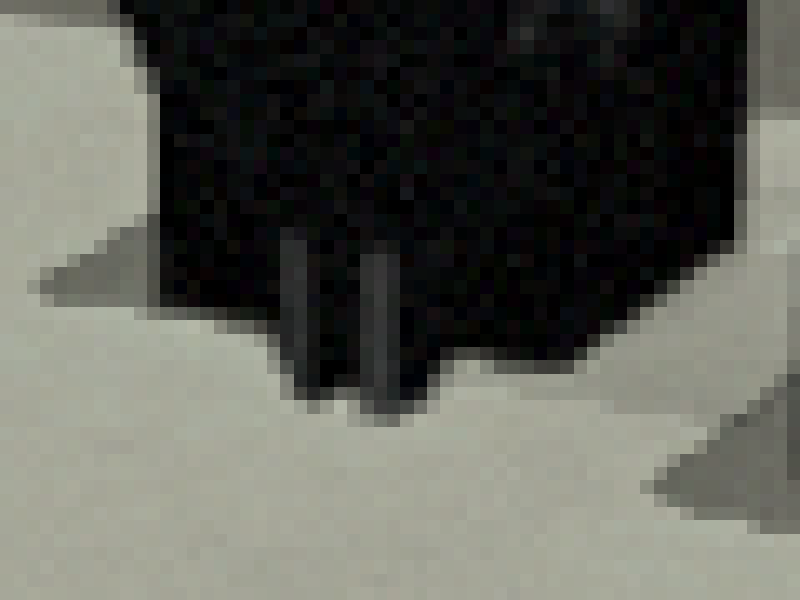

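The scene depth puts the closed fingertips at z≈206 while the reported TCP is at 179. The real tips are therefore about 27 mm short of the reported TCP, and I closed just on top of the handle (at 38 mm), which fits the 6 N of contact. I'll go 27 mm lower, in steps.

Emit:
send_rows(series=[[[0.05,0,-1],0,6],[[0.05,0,-1],0,6],[[0.05,0,-1],0,6],[[0.05,0,-1],0,6],[[0.05,0,4],0,6],[[0.05,0,9],0,6],[[0.05,0,13],0,6],[[0.05,0,16],0,6],[[0.05,0,17.5],0,6],[[0.05,0,17.5],0,6]])

```text
clock: 7.95
ee_pos: [465.0, 355.7, 1.7]
tcp_rot: [179.8, 0.1, -8.1]
wrist_force: [-0.4, 0.5, 0.9]
gripper_width: 59.8
```

Emit:
send_rows(series=[[[0,0,0.5],0,6],[[0,0,1.0],0,6],[[0,0,1.5],0,6],[[0,0,1.9],0,6],[[0,0,1.9],0,6]])

```text
clock: 8.45
ee_pos: [464.7, 355.5, -17.5]
tcp_rot: [179.8, 0.1, -8.1]
wrist_force: [0.2, -0.2, 0.7]
gripper_width: 59.9
```

Emit:
send_rows(series=[[[0.2,0,0],0,6],[[0.2,0,0],0,1.2],[[0.2,0,0],0,1.2],[[0.2,0,0],0,1.2],[[0.2,0,0],0,1.2],[[0.2,0,0],0,1.2],[[0.2,0,0],0,1.2],[[0.2,0,0],0,1.2]], grip_force=110)

```text
clock: 9.25
ee_pos: [467.2, 355.5, -17.0]
tcp_rot: [179.9, 0.1, -8.1]
wrist_force: [-0.4, -0.5, 4.2]
gripper_width: 18.5
```

Emit:
send_rows(series=[[[0,0,-2],0,1.2],[[0,0,-5],0,1.2],[[0,0,-9],0,1.2],[[0,0,-13],0,1.2],[[0,0,-17],0,1.2],[[0,0,-19],0,1.2],[[0,0,-19],0,1.2],[[0,0,-19],0,1.2]])

```text
clock: 10.05
ee_pos: [466.8, 355.5, 171.7]
tcp_rot: [179.8, 0.2, -8.1]
wrist_force: [0.6, -0.4, -1.5]
gripper_width: 18.5
```

```bash
cat > fk.py <<'E'
from h import *
st=ctrl.get_state();e=st['ee_pos'];print(e,st['tcp_rot'],st['gripper_width'],st['wrist_force'])
a=np.deg2rad(st['tcp_rot'][2]+90); fx=np.array([np.cos(a),np.sin(a)]); fy=np.array([-fx[1],fx[0]])
for n in('top','scene'):
    p=grab(n);P=cloud(p);d=P[...,:2]-e[:2]; u=d@fx; v=d@fy; z=P[...,2]-e[2]
    m=(u>25)&(u<110)&(abs(v)<50)&(z>-20)&(z<60)
    q=np.c_[u[m],v[m],z[m]]
    print(n,m.sum())
    if m.sum()>10:
        hd=q[(q[:,0]>45)]
        print(' u max',np.percentile(q[:,0],[97,99.5]),'z',np.percentile(hd[:,2],[5,50,95]),'slope dz/du',np.polyfit(hd[:,0],hd[:,2],1),'rect(u,v)',cv2.minAreaRect(hd[:,:2].astype(np.float32)))
    for t in ['fork','fork_tips']:
        for k in mark_of(p,t)[:2]:
            w=c2w(p,k['position']); dd=w[:2]-e[:2]; print(' ',t,round(k['score'],2),'u,v,z rel',np.round([dd@fx,dd@fy,w[2]-e[2]],1))
    c=[int(i) for i in w2p(p,[*(e[:2]+40*fx),e[2]+40])]
    s=(60,45); r0=max(0,c[1]-s[1]);c0=max(0,c[0]-s[0])
    cv2.imwrite(f'pics/fk_{n}_{p["shot"]}.png',cv2.resize(p['image'][r0:r0+90,c0:c0+120],(600,450))[...,::-1]); print(p["shot"])
E
python3 fk.py
```

```text
[466.83442834 355.46781729 171.660267  ] [ 1.79795092e+02  1.72895123e-01 -8.07540945e+00] 18.53152390739095 [ 0.59705367 -0.38210468 -1.48753384]
top 0
  fork 0.48 u,v,z rel [ 6.5 -3.  23.3]
  fork_tips 0.61 u,v,z rel [-419.2  -33.6 -148.5]
12
scene 96
 u max [85.10165864 87.55598243] z [19.14527263 27.23443454 28.8675778 ] slope dz/du [-0.05670926 29.15897737] rect(u,v) ((66.94773864746094, 0.6427249908447266), (46.94236373901367, 41.219512939453125), 89.53253173828125)
  fork 0.76 u,v,z rel [ 5.1  2.3 18.7]
  fork 0.51 u,v,z rel [-792.1 -177.7 -168.9]
  fork_tips 0.72 u,v,z rel [87.2  0.7 22.9]
13
```

```bash
cat >> h.py <<'E'
POST=np.array([640.5,-148.5]); SY=57.65
def sw(sx,sy):
    a=np.deg2rad(SY); return POST+np.array([sx*np.cos(a)-sy*np.sin(a),sx*np.sin(a)+sy*np.cos(a)])
def gs(sx,sy,eez,yaw=SY-90): w=sw(sx,sy); return go(w[0],w[1],eez,yaw)
E
python3 -c "
from h import *
print(sw(-141,90),gs(-141,90,110),gs(-150,90,150))"
```

```text
[ 489.0207735  -219.45804351] ([10.32, 56.56, 6.32], 0.424) ([9.93, 57.4, 2.33], 0.424)
```

View pics/fk_scene_13.png

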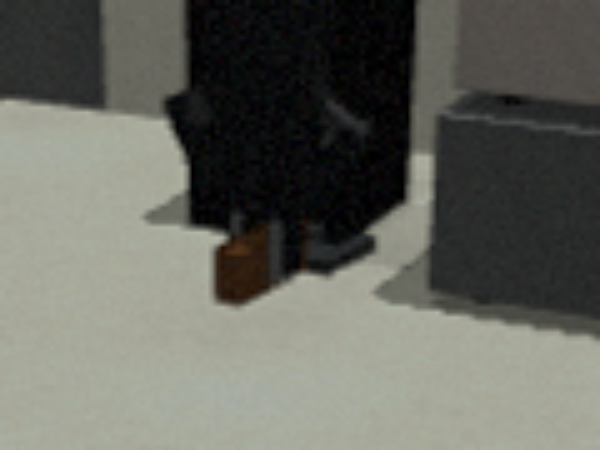

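The fork hangs level in the fingers at zoom px (240,270). Next I carry it over to the stand.

Emit:
send_rows(series=[[[1,6,1],0.1,1.2],[[2,11,2],0.2,1.2],[[3,16,2.3],0.3,1.2],[[4,21,2.3],0.424,1.2],[[5,26,2.3],0.424,1.2],[[6,31,2.3],0.424,1.2],[[7,36,2.3],0.424,1.2],[[8,41,2.3],0.424,1.2],[[9,46,2.3],0.424,1.2],[[9.5,51,2.3],0.424,1.2]])

```text
clock: 11.35
ee_pos: [489.0, -143.5, 149.6]
tcp_rot: [179.7, 0.1, -32.4]
wrist_force: [0.7, -0.7, -1.1]
gripper_width: 18.2
```

```bash
python3 -c "
from h import *
print(gs(-145,92,100),gs(-150,92,140))"
```

```text
([3.88, 6.79, 4.99], -0.0) ([3.87, 7.31, 0.99], -0.0)
```

Emit:
send_rows(series=[[[1.9,3.6,0.5],0,1.2],[[3.87,7.3,1],0,1.2],[[3.88,6.8,3],0,1.2],[[3.88,6.8,5],0,1.2],[[3.88,6.8,5],0,1.2],[[3.88,6.8,5],0,1.2]])

```text
clock: 11.95
ee_pos: [484.5, -221.6, 99.3]
tcp_rot: [179.7, 0.2, -32.4]
wrist_force: [0.5, 0.2, -2.7]
gripper_width: 18.3
```

```bash
python3 fk.py; python3 -c "
from h import *
p=grab('scene');np.savez('s6.npz',P=cloud(p));cv2.imwrite('pics/s6.png',cv2.resize(p['image'][200:320,140:320],(800,533),interpolation=cv2.INTER_CUBIC)[...,::-1])"
```

```text
[ 484.5003374  -221.55575354   99.25954286] [179.65579858   0.2148758  -32.37759834] 18.31759698613159 [ 0.525989    0.16742036 -2.68549045]
top 363
 u max [ 92.37602555 106.7459723 ] z [-18.43624164  29.60158781  34.96930237] slope dz/du [-0.26495717 37.00809239] rect(u,v) ((77.32664489746094, -5.951972961425781), (64.3484115600586, 88.31840515136719), 0.29881012439727783)
  fork 0.57 u,v,z rel [ 5.5 -1.8 23.9]
  fork_tips 0.82 u,v,z rel [93.5  0.2 23.7]
  fork_tips 0.72 u,v,z rel [ 4.2 -3.  22.1]
14
scene 543
 u max [86.35835451 97.45601794] z [-19.02383622  31.38389911  33.28016119] slope dz/du [-0.14812689 36.05435065] rect(u,v) ((76.10029602050781, -12.039833068847656), (62.154014587402344, 75.51947021484375), 0.15892742574214935)
  fork 0.87 u,v,z rel [ 7.3  0.4 22.6]
  fork 0.42 u,v,z rel [  41.  -227.  -102.9]
  fork_tips 0.92 u,v,z rel [87.8  0.6 27.9]
  fork_tips 0.61 u,v,z rel [492.7 333.9 -96.9]
15
```

View pics/s6.png

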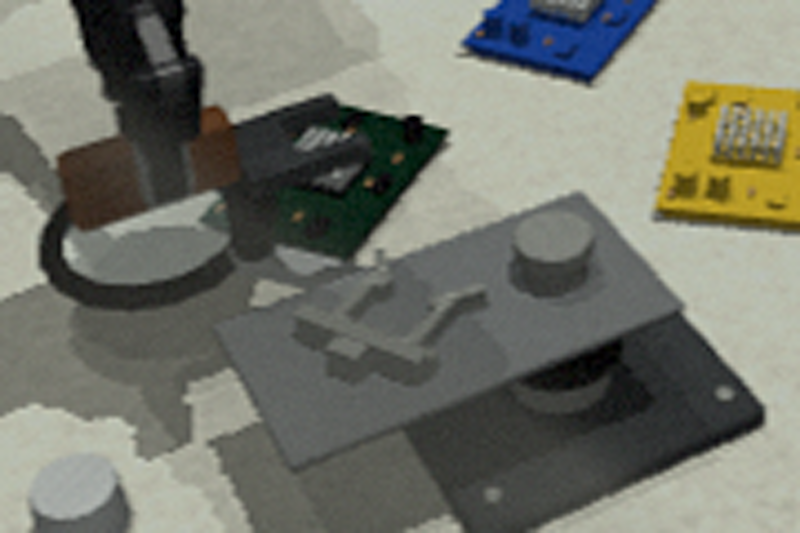

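```bash
python3 - <<'E'
from h import *
st=ctrl.get_state();e=st['ee_pos']
a=np.deg2rad(st['tcp_rot'][2]+90); fx=np.array([np.cos(a),np.sin(a)]); fy=np.array([-fx[1],fx[0]])
P=np.load('s6.npz')['P'];d=P[...,:2]-e[:2]; u=d@fx; v=d@fy; z=P[...,2]-e[2]
m=(u>45)&(u<100)&(abs(v)<30)&(z>14)&(z<45)
q=np.c_[u,v,z].reshape(-1,3)[m.ravel()] if False else np.stack([u[m],v[m],z[m]],1)
for lo in range(45,95,5):
    s=q[(q[:,0]>=lo)&(q[:,0]<lo+5)]
    if len(s): print(lo,len(s),'v',s[:,1].min().round(),s[:,1].max().round(),'z pct',np.percentile(s[:,2],[5,25,50,75,95]).round(1))
top=q[(q[:,2]>26)]; A=np.c_[top[:,0],top[:,1],np.ones(len(top))]; print(np.linalg.lstsq(A,top[:,2],rcond=None)[0])
E
```

```text
45 42 v -24.0 19.0 z pct [25.2 29.8 30.5 31.1 32.2]
50 43 v -24.0 21.0 z pct [24.5 29.4 30.2 31.  31.7]
55 36 v -24.0 23.0 z pct [23.4 29.  30.  30.8 31.7]
60 33 v -25.0 24.0 z pct [22.2 26.1 27.8 30.2 31.4]
65 31 v -25.0 21.0 z pct [21.8 25.9 29.1 30.6 32. ]
70 32 v -24.0 20.0 z pct [21.2 24.5 28.9 30.4 31.4]
75 31 v -25.0 22.0 z pct [21.5 24.4 28.8 30.2 30.8]
80 31 v -25.0 24.0 z pct [21.8 25.1 28.4 30.3 31.4]
85 15 v -23.0 23.0 z pct [21.9 24.8 28.6 29.9 30.7]
[-3.20547858e-02  5.44407039e-03  3.19386997e+01]
```

```bash
python3 -c "
from h import *
print(gs(-138,94,62.5,SY-96)); 
# subsequent
st=ctrl.get_state();w=sw(-138,94);st['ee_pos']=np.array([*w,62.5]);st['tcp_rot']=np.array([180,0,SY-96])
for y in (82,72,62,58,54,50): w=sw(-138,y);print(y,go(w[0],w[1],62.5,SY-96,st))"
```

```text
([-0.26, -0.7, 3.83], 0.105)
82 ([1.19, -0.13, -0.0], -0.0)
72 ([2.19, -0.23, -0.0], -0.0)
62 ([3.18, -0.33, -0.0], -0.0)
58 ([3.58, -0.38, -0.0], -0.0)
54 ([3.98, -0.42, -0.0], -0.0)
50 ([4.38, -0.46, -0.0], -0.0)
```

Emit:
send_rows(series=[[[-0.26,-0.7,0],0.105,1.2],[[-0.26,-0.7,1],0.105,1.2],[[-0.26,-0.7,2.5],0.105,1.2],[[-0.26,-0.7,3.5],0.105,1.2],[[-0.26,-0.7,3.8],0.105,1.2],[[-0.26,-0.7,3.8],0.105,1.2]])

```text
clock: 12.9
ee_pos: [487.2, -215.1, 61.7]
tcp_rot: [179.7, -0.0, -38.3]
wrist_force: [2.4, -1.4, -3.2]
gripper_width: 17.8
```

```bash
cat > lk.py <<'E'
import sys
from h import *
st=ctrl.get_state();print(st['ee_pos'],S(SY,POST,st['ee_pos']),st['tcp_rot'],st['wrist_force'],st['gripper_width'])
p=grab('scene');q=grab('top')
a=cv2.resize(p['image'][215:325,160:320],(800,550),interpolation=cv2.INTER_CUBIC)
b=cv2.resize(q['image'][150:250,290:390],(550,550),interpolation=cv2.INTER_CUBIC)
n=sys.argv[1]; cv2.imwrite(f'pics/{n}.png',cv2.resize(np.hstack([a,b]),(800,326))[...,::-1])
for pp in(p,q):
    for t in('clip','clip_heel','fork_tips'):
        for k in mark_of(pp,t):
            w=c2w(pp,k['position'])
            if np.hypot(*(w[:2]-POST))<150 and w[2]>60: print(t,round(k['score'],2),'stand',S(SY,POST,w).round(1),round(w[2]))
E
python3 lk.py l1
```

```text
[ 487.22171858 -215.07752489   61.698505  ] [-138.26201478   93.86380369] [ 1.79665984e+02 -2.22694756e-02 -3.83294960e+01] [ 2.38301537 -1.42185868 -3.19178346] 17.78637766262816
clip 0.95 stand [-71.9   4.3] 80
clip_heel 0.73 stand [-97.2  -8.9] 88
fork_tips 0.56 stand [-52.3  84. ] 83
clip 0.74 stand [-71.4   8.2] 76
clip_heel 0.79 stand [-98.8 -11.2] 90
fork_tips 0.83 stand [-46.8  85.4] 88
```

View pics/l1.png

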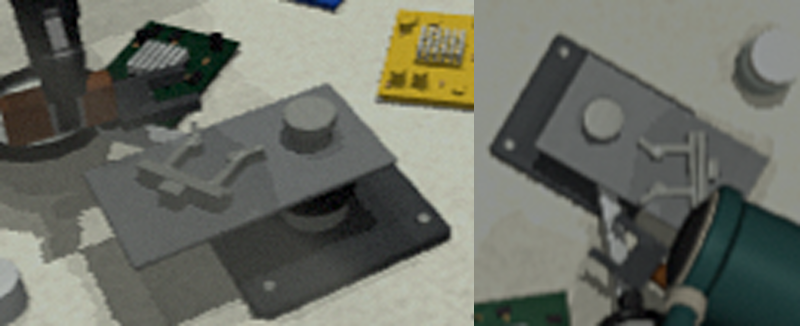

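Emit:
send_rows(series=[[[0.6,-0.06,0],0,1.2],[[1.2,-0.12,0],0,1.2],[[1.7,-0.18,0],0,1.2],[[2.2,-0.23,0],0,1.2],[[2.6,-0.27,0],0,1.2],[[3.0,-0.31,0],0,1.2],[[3.4,-0.35,0],0,1.2],[[3.4,-0.35,0],0,1.2],[[3.4,-0.35,0],0,1.2]])

```text
clock: 14.2
ee_pos: [516.1, -233.3, 62.8]
tcp_rot: [179.7, -0.0, -38.4]
wrist_force: [-0.4, -0.3, -2.4]
gripper_width: 18.5
```

```bash
python3 lk.py l2
```

```text
[ 516.10242394 -233.26214945   62.8402799 ] [-138.17052818   59.73511572] [ 1.79673563e+02 -2.80391511e-02 -3.83656477e+01] [-0.37573246 -0.31684561 -2.43337412] 18.5364432301662
clip 0.61 stand [-74.1 -11.3] 79
clip 0.41 stand [-52.6  50.8] 89
clip_heel 0.89 stand [-104.3  -20.9] 89
fork_tips 0.8 stand [-49.4  54.2] 88
clip 0.62 stand [-74.8  -9.4] 77
clip_heel 0.64 stand [-104.1  -19.6] 90
fork_tips 0.69 stand [-48.8  48. ] 87
```

View pics/l2.png

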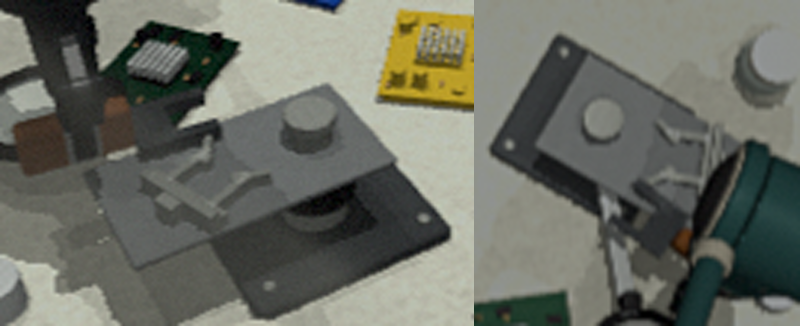

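The clip has turned cw to about 18° and sits at stand (-74,-10). The rest I'll do from behind, following an arc. First I lift and reposition.

```bash
python3 -c "
from h import *
print(sw(-205,-54),gs(-205,-54,105,SY+18.4-90))"
```

```text
[ 576.42553679 -350.57786411] ([12.03, 5.48, -4.18], -0.426)
```

Emit:
send_rows(series=[[[-0.8,0,-0.3],0,1.2],[[-0.8,0,-3],0,1.2],[[-0.5,1,-4.5],0,1.2],[[3,3,-4.5],-0.13,1.2],[[7,4.5,-4.5],-0.28,1.2],[[10,5.5,-4.5],-0.426,1.2],[[12,5.5,-4.3],-0.426,1.2],[[12,5.5,-4.2],-0.426,1.2],[[12,5.5,-4.2],-0.426,1.2]])

```text
clock: 15.5
ee_pos: [575.3, -350.7, 105.0]
tcp_rot: [179.7, 0.2, -14.0]
wrist_force: [-0.4, 0.5, -1.3]
gripper_width: 18.4
```

```bash
python3 lk.py l3
```

```text
[ 575.33755831 -350.72661002  105.02864463] [-205.70782599  -53.16047342] [ 1.79711480e+02  1.69498700e-01 -1.39932052e+01] [-0.37514086  0.4916938  -1.3036129 ] 18.429526298304317
clip 0.68 stand [-76.1 -11.1] 79
clip_heel 0.8 stand [-102.1  -21.1] 88
fork_tips 0.63 stand [-120.1  -21.6] 131
clip_heel 0.8 stand [-107.2  -18.4] 89
fork_tips 0.67 stand [-120.4  -23.3] 129
```

View pics/l3.png

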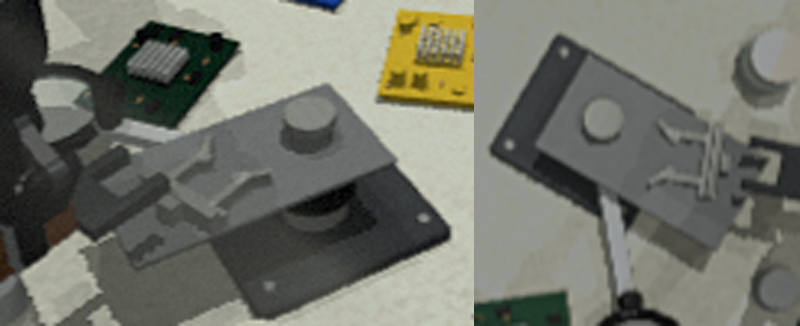

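```bash
cat > clipview.py <<'E'
import sys
from h import *
# rectify both views onto plane z in stand frame; 4 px/mm ; x right, y up
def rect(p,zp,x0=-135,x1=40,y0=-62,y1=62,s=4):
    W=int((x1-x0)*s);H=int((y1-y0)*s)
    src=[];dst=[]
    for X,Y in((x0,y0),(x1,y0),(x1,y1),(x0,y1)):
        w=sw(X,Y); src.append(w2p(p,[w[0],w[1],zp])); dst.append(((X-x0)*s,(y1-Y)*s))
    M=cv2.getPerspectiveTransform(np.float32(src),np.float32(dst))
    return cv2.warpPerspective(p['image'],M,(W,H),flags=cv2.INTER_CUBIC)
n=sys.argv[1]
for c in('top','scene'):
    p=grab(c); im=rect(p,float(sys.argv[2]) if len(sys.argv)>2 else 93)
    for X in range(-130,41,10): cv2.line(im,((X+135)*4,0),((X+135)*4,12 if X%50 else 24),(255,0,0),1)
    for Y in range(-60,61,10): cv2.line(im,(0,(62-Y)*4),(12 if Y else 700,(62-Y)*4),(255,0,0),1)
    cv2.imwrite(f'pics/{n}_{c}.png',im[...,::-1])
E
python3 clipview.py r1
```

```text
(no output)
```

View pics/r1_top.png

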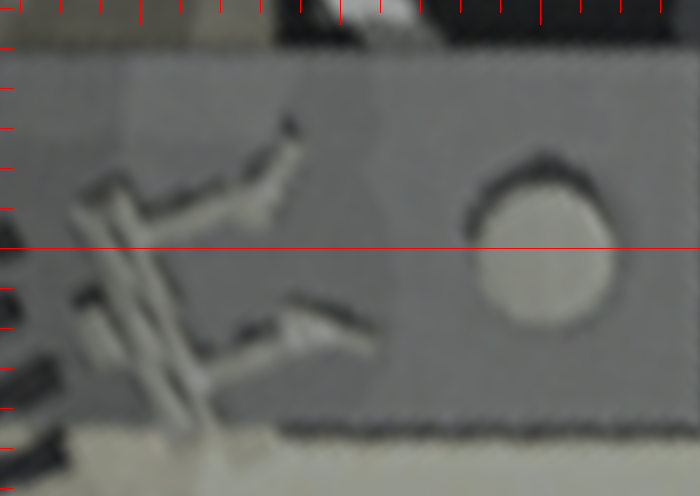

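View pics/r1_scene.png

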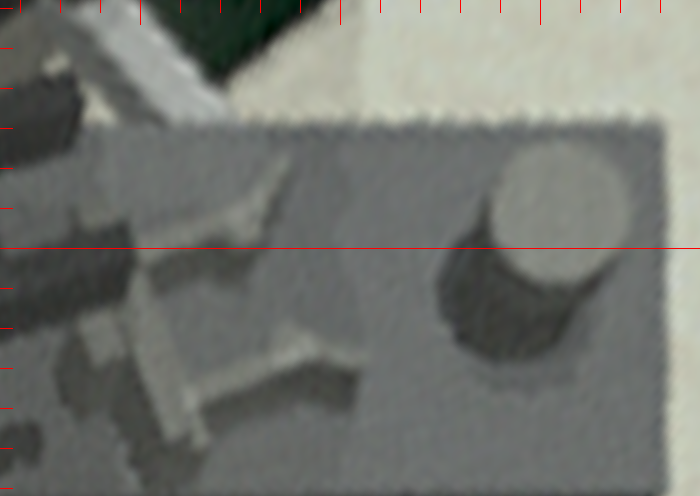

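```bash
cat >> h.py <<'E'
TU=87.5
def ee_for(cx,cy,phi,gap=0,lat=0):
    a=np.deg2rad(phi); L=29.5+TU+gap
    return np.array([cx-L*np.cos(a)-lat*np.sin(a),cy-L*np.sin(a)+lat*np.cos(a)])
def gc(cx,cy,phi,gap,z=62.5,lat=0,st=None):
    e=ee_for(cx,cy,phi,gap,lat); w=sw(*e); return go(w[0],w[1],z,SY+phi-90,st)
E
python3 -c "
from h import *
print(gc(-76,-10.5,23.5,16))"
```

```text
([1.18, -0.37, 4.3], -0.089)
```

Emit:
send_rows(series=[[[1.18,-0.37,0],-0.089,1.2],[[1.18,-0.37,1.5],-0.089,1.2],[[1.18,-0.37,3],-0.089,1.2],[[1.18,-0.37,4],-0.089,1.2],[[1.18,-0.37,4.3],-0.089,1.2],[[1.18,-0.37,4.3],-0.089,1.2],[[1.18,-0.37,4.3],-0.089,1.2]])

```text
clock: 16.7
ee_pos: [588.3, -349.9, 62.5]
tcp_rot: [179.7, 0.1, -8.9]
wrist_force: [0.6, 0.6, -1.9]
gripper_width: 18.1
```

```bash
python3 clipview.py r2; python3 lk.py l4
```

```text
[ 588.80359114 -350.20085621   63.25767139] [-198.0581352   -64.25518784] [ 1.79659813e+02  4.34685754e-02 -8.84604638e+00] [-1.25715008 -0.07277336 -2.09318868] 18.05967504718245
clip_heel 0.9 stand [-104.7  -22.9] 87
fork_tips 0.76 stand [-118.2  -30.1] 84
clip 0.55 stand [-73.8  -9.5] 80
clip_heel 0.57 stand [-103.9  -22.2] 91
fork_tips 0.85 stand [-117.3  -29.4] 87
```

View pics/r2_top.png

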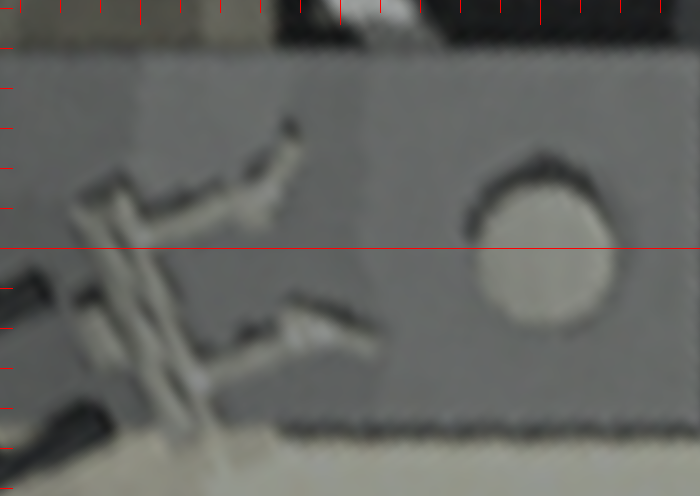

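View pics/r2_scene.png

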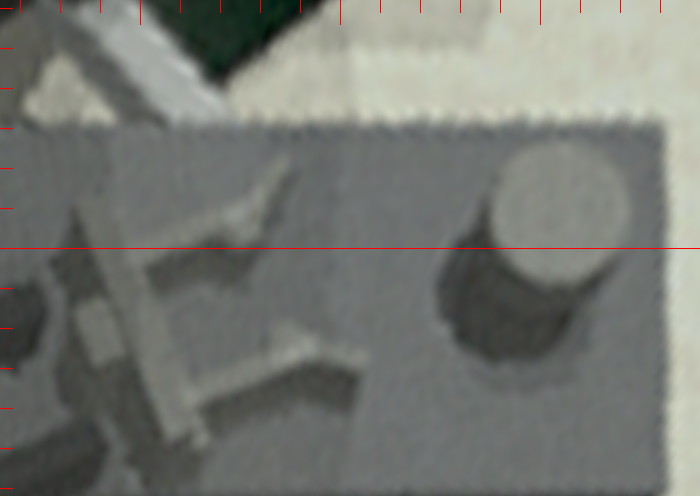

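```bash
cat > path.py <<'E'
from h import *
c0=np.array([-76,-10.5]);p0=23.5;com=12.
def pose(d,straight=10,Rr=70):
    # d = travel of com after contact
    a=np.deg2rad(p0); m=c0-com*np.array([np.cos(a),np.sin(a)])
    s=min(d,straight); m=m+s*np.array([np.cos(a),np.sin(a)]); r=d-s
    ph=max(a-r/Rr,0); 
    m=m+Rr*np.array([np.sin(a)-np.sin(ph),np.cos(ph)-np.cos(a)])
    if r/Rr>a: m=m+np.array([r-Rr*a,0])
    c=m+com*np.array([np.cos(ph),np.sin(ph)]); return c[0],c[1],np.rad2deg(ph)
if __name__=="__main__":
    import sys
    print(gc(*c0,p0,0), gc(*pose(4),0),gc(*pose(10),0))
    for d in range(0,46,4): print(d,np.round(pose(d),1))
E
python3 path.py
```

```text
([-0.01, -1.6, 0.0], 0.0) ([-0.01, -2.0, 0.0], 0.0) ([-0.01, -2.6, -0.0], 0.0)
0 [-76.  -10.5  23.5]
4 [-72.3  -8.9  23.5]
8 [-68.7  -7.3  23.5]
12 [-64.9  -6.1  21.9]
16 [-60.9  -5.3  18.6]
20 [-56.8  -4.8  15.3]
24 [-52.8  -4.5  12. ]
28 [-48.7  -4.5   8.8]
32 [-44.7  -4.7   5.5]
36 [-40.6  -5.1   2.2]
40 [-36.6  -5.5   0. ]
44 [-32.6  -5.5   0. ]
```

Emit:
send_rows(series=[[[0,-0.4,0],0,1.2],[[0,-0.8,0],0,1.2],[[0,-1.2,0],0,1.2],[[0,-1.5,0],0,1.2],[[0,-1.8,0],0,1.2],[[0,-2.1,0],0,1.2],[[0,-2.4,0],0,1.2],[[0,-2.6,0],0,1.2],[[0,-2.6,0],0,1.2]])

```text
clock: 18.1
ee_pos: [592.4, -323.7, 62.4]
tcp_rot: [179.7, 0.1, -8.8]
wrist_force: [-0.2, -0.6, -1.8]
gripper_width: 18.1
```

```bash
python3 clipview.py r3; python3 lk.py l5
```

```text
[ 592.3276548  -323.97280079   62.46395738] [-174.01510942  -53.19793561] [ 1.79695080e+02  1.12610770e-01 -8.83030927e+00] [-0.15528798  0.12449831 -2.33452938] 18.299224870017863
clip 0.74 stand [-61.6  -6.1] 82
clip_heel 0.88 stand [-91.9 -18.4] 87
fork_tips 0.59 stand [-94.8 -17.4] 84
clip_heel 0.72 stand [-95.3 -12.1] 90
fork_tips 0.72 stand [-91.3 -17.4] 85
```

View pics/r3_top.png

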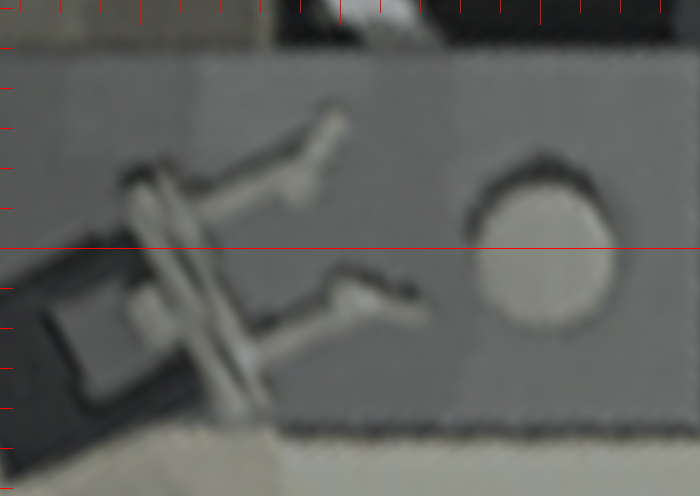

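View pics/r3_scene.png

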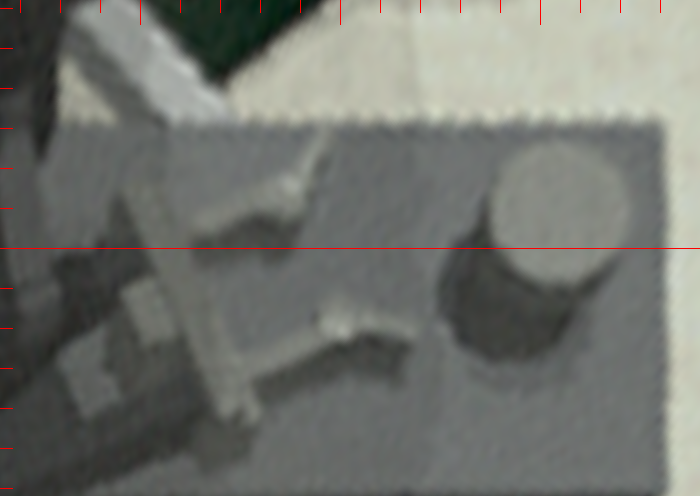

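```bash
cat > p2.py <<'E'
from h import *
import path
path.c0=np.array([-66.7,-6.5]);path.p0=23.5
st=ctrl.get_state()
for d in (3,6,9,12,15,18,21,24.6,28): print(d,np.round(path.pose(d,0,60),1),gc(*path.pose(d,0,60),0,62.5,0,st))
E
python3 p2.py
```

```text
3 [-63.7  -5.9  20.6] ([-0.52, -0.34, -0.01], 0.05)
6 [-60.7  -5.5  17.8] ([-1.02, -0.68, -0.01], 0.1)
9 [-57.6  -5.2  14.9] ([-1.5, -1.04, -0.01], 0.15)
12 [-54.6  -5.1  12. ] ([-1.97, -1.43, -0.01], 0.2)
15 [-51.5  -5.2   9.2] ([-2.41, -1.84, -0.01], 0.25)
18 [-48.4  -5.4   6.3] ([-2.83, -2.27, -0.01], 0.3)
21 [-45.4  -5.7   3.4] ([-3.24, -2.72, -0.01], 0.35)
24.6 [-41.8  -6.3   0. ] ([-3.69, -3.29, -0.02], 0.41)
28 [-38.4  -6.3   0. ] ([-3.55, -3.6, -0.02], 0.41)
```

Fork and heel are flush, with the nub in the gap (top view px (150,315)). Next is the first half of the arc.

Emit:
send_rows(series=[[[-0.26,-0.17,0],0.025,1.2],[[-0.52,-0.34,0],0.05,1.2],[[-0.77,-0.51,0],0.075,1.2],[[-1.02,-0.68,0],0.1,1.2],[[-1.26,-0.86,0],0.125,1.2],[[-1.5,-1.04,0],0.15,1.2],[[-1.74,-1.23,0],0.175,1.2],[[-1.97,-1.43,0],0.2,1.2],[[-1.97,-1.43,0],0.2,1.2],[[-1.97,-1.43,0],0.2,1.2]])

```text
clock: 19.6
ee_pos: [575.0, -306.8, 62.4]
tcp_rot: [179.7, 0.1, -20.3]
wrist_force: [-0.8, -0.8, -2.0]
gripper_width: 18.5
```

```bash
python3 clipview.py r4; python3 lk.py l6
```

```text
[ 575.0947215  -306.91801041   62.37782492] [-168.82847077  -29.51379229] [ 1.79680456e+02  4.98188298e-02 -2.02880721e+01] [ 0.24429145  0.46296566 -1.62418953] 17.902988036910187
clip 0.84 stand [-49.4  -0.9] 80
clip_heel 0.69 stand [-1.9  1.5] 81
clip_heel 0.59 stand [-80.5 -11.6] 89
fork_tips 0.9 stand [-81.  -11.1] 87
clip 0.69 stand [-51.9  -1.9] 77
clip_heel 0.66 stand [-83.5 -11.1] 87
fork_tips 0.6 stand [-79.7 -12. ] 87
```

View pics/r4_top.png

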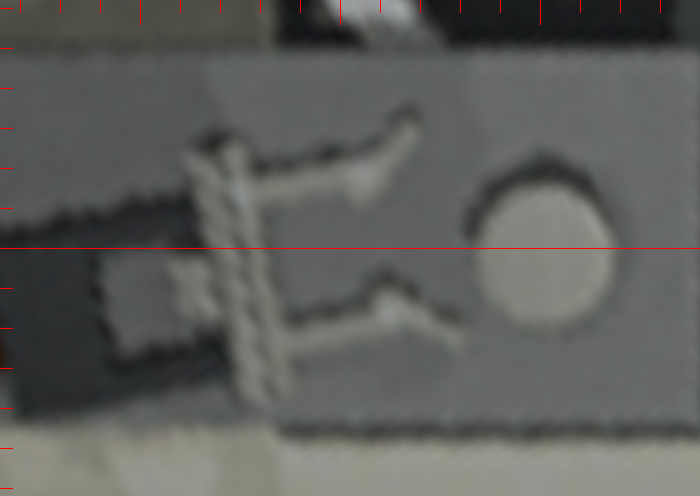

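```bash
cat > p3.py <<'E'
from h import *
import path
st=ctrl.get_state()
e=S(SY,POST,st['ee_pos']); ph=st['tcp_rot'][2]+90-SY; a=np.deg2rad(ph)
path.c0=e+(29.5+TU)*np.array([np.cos(a),np.sin(a)]);path.p0=ph
print(path.c0,ph)
for d in (3,6,9,12.2,16,20): print(d,np.round(path.pose(d,0,60),1),gc(*path.pose(d,0,60),0,62.5,0,st))
E
python3 p3.py
```

```text
[-54.50582601  -5.08172398] 12.053532767624283
3 [-51.4  -5.1   9.2] ([-0.52, -0.31, -0.01], 0.05)
6 [-48.4  -5.3   6.3] ([-1.02, -0.65, -0.01], 0.1)
9 [-45.4  -5.7   3.5] ([-1.5, -1.01, -0.02], 0.15)
12.2 [-42.1  -6.2   0.4] ([-2.0, -1.43, -0.02], 0.203)
16 [-38.3  -6.3   0. ] ([-1.99, -1.81, -0.02], 0.21)
20 [-34.3  -6.3   0. ] ([-1.91, -2.21, -0.02], 0.21)
```

Emit:
send_rows(series=[[[-0.26,-0.15,0],0.025,1.2],[[-0.52,-0.31,0],0.05,1.2],[[-0.77,-0.48,0],0.075,1.2],[[-1.02,-0.65,0],0.1,1.2],[[-1.26,-0.83,0],0.125,1.2],[[-1.5,-1.01,0],0.15,1.2],[[-1.76,-1.22,0],0.18,1.2],[[-2.0,-1.45,0],0.21,1.2],[[-2.0,-1.45,0],0.21,1.2],[[-2.0,-1.45,0],0.21,1.2]])

```text
clock: 21.1
ee_pos: [561.3, -286.3, 62.3]
tcp_rot: [179.7, -0.0, -32.3]
wrist_force: [0.5, 0.3, -1.5]
gripper_width: 18.4
```

```bash
python3 clipview.py r5; python3 lk.py l7
```

```text
[ 561.39424767 -286.46308827   62.31632167] [-158.87923418   -6.99447804] [ 1.79675581e+02 -2.28368643e-02 -3.23158343e+01] [ 0.57055004  0.47314924 -1.32373562] 18.158052798723535
clip 0.62 stand [-38.9  -5.3] 77
clip_heel 0.55 stand [-68.9  -7.4] 90
fork_tips 0.94 stand [-69.2  -6.5] 88
clip 0.65 stand [-67.   -1.6] 94
clip 0.55 stand [-37.3  -4.5] 78
clip_heel 0.66 stand [-70.7  -3.8] 87
fork_tips 0.71 stand [-71.4  -9.9] 86
```

View pics/r5_top.png

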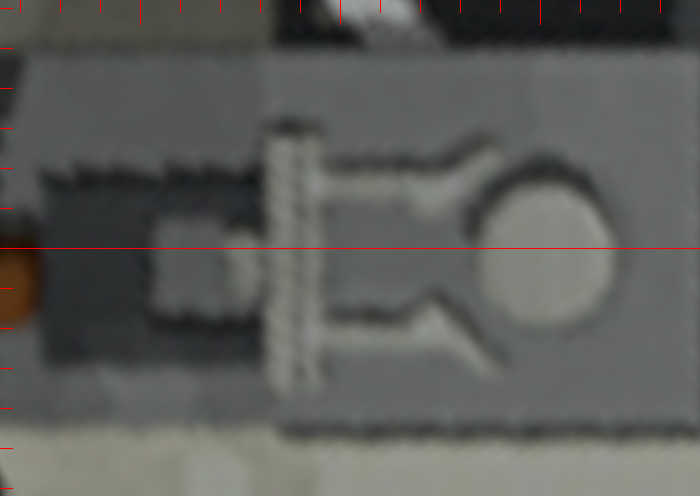

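View pics/r5_scene.png

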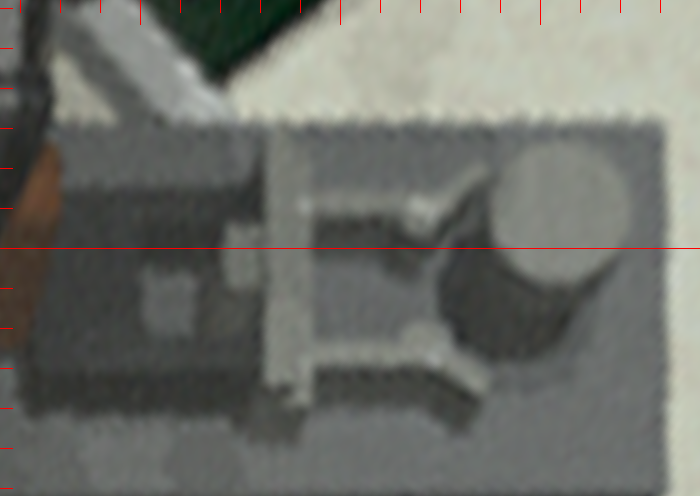

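The clip is now square and centred on the post (top view: tips at px (495,145)/(495,370), post at 255). Next I push it straight in.

Emit:
send_rows(series=[[[0,-0.3,0],0,1.2],[[0,-0.6,0],0,1.2],[[0,-0.9,0],0,1.2],[[0,-1.2,0],0,1.2],[[0,-1.5,0],0,1.2],[[0,-1.8,0],0,1.2],[[0,-2.0,0],0,1.2],[[0,-2.2,0],0,1.2],[[0,-2.4,0],0,1.2],[[0,-2.4,0],0,1.2]])

```text
clock: 22.6
ee_pos: [572.1, -268.1, 62.4]
tcp_rot: [179.4, 0.1, -32.2]
wrist_force: [-7.7, -6.6, 2.4]
gripper_width: 18.3
```

```bash
python3 clipview.py r6; python3 lk.py l8
```

```text
[ 572.02197944 -268.09871476   62.35986095] [-137.67830895   -6.14614634] [ 1.79414699e+02  9.16459658e-02 -3.22335978e+01] [-7.28815081 -6.00985214  2.45621492] 17.827902386113266
clip 0.79 stand [-17.6  -2.1] 80
clip_heel 0.67 stand [-47.   -2.3] 89
fork_tips 0.91 stand [-49.3  -4.7] 85
clip 0.68 stand [-15.8   3.3] 79
clip_heel 0.52 stand [-46.8  -2.7] 88
fork_tips 0.83 stand [-48.   -8.1] 86
```

View pics/r6_top.png

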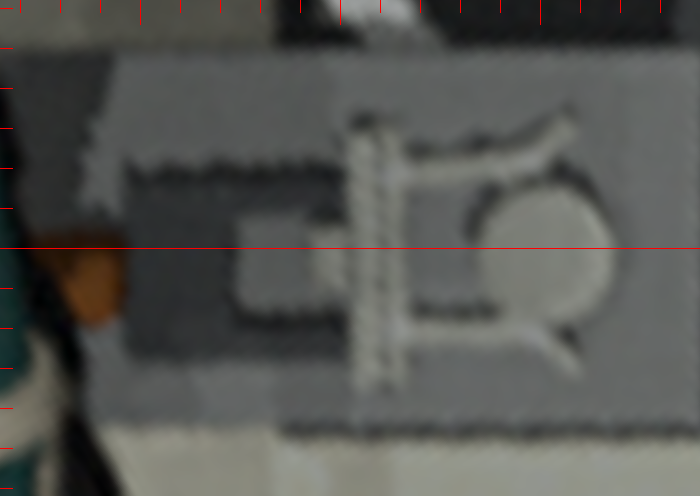

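Emit:
send_rows(series=[[[0,-0.2,0],0,1.2],[[0,-0.4,0],0,1.2],[[0,-0.6,0],0,1.2],[[0,-0.8,0],0,1.2],[[0,-1.0,0],0,1.2],[[0,-1.2,0],0,1.2],[[0,-1.4,0],0,1.2],[[0,-1.5,0],0,1.2],[[0,-1.5,0],0,1.2]])

```text
clock: 24.0
ee_pos: [580.6, -254.9, 62.2]
tcp_rot: [179.5, 0.1, -32.2]
wrist_force: [0.3, 0.4, -1.6]
gripper_width: 18.3
```

```bash
python3 clipview.py r7; python3 lk.py l9
```

```text
[ 580.36202536 -255.06650725   62.21038893] [-122.20608929   -6.21837611] [ 1.79439960e+02  7.79941660e-02 -3.22266906e+01] [ 0.36430826 -0.31686525 -2.74609269] 18.193109758020192
clip 0.74 stand [ 5.4 -0.7] 80
clip_heel 0.91 stand [-25.4  -3. ] 89
fork_tips 0.77 stand [-33.8  -5.3] 87
clip 0.58 stand [2.7 3. ] 77
clip_heel 0.6 stand [-27.9  -3.7] 87
fork_tips 0.77 stand [-31.7  -9.2] 85
```

View pics/r7_top.png

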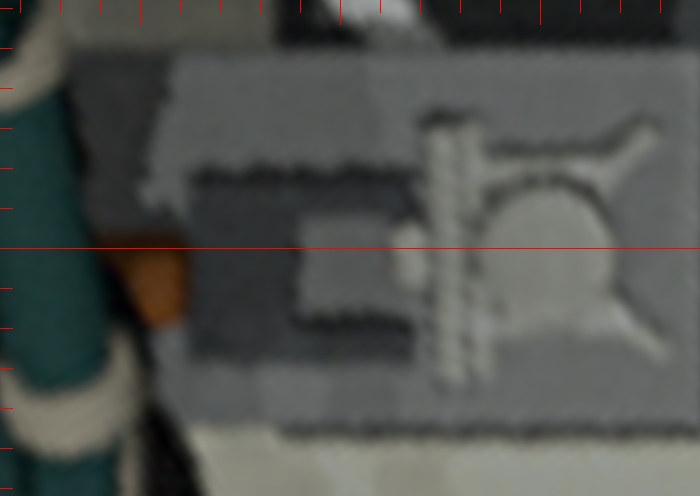

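It snapped in and the heel has moved ahead of the tines. I'll push gently to confirm it's seated.

Emit:
send_rows(series=[[[0,-0.2,0],0,1.2],[[0,-0.35,0],0,1.2],[[0,-0.45,0],0,1.2],[[0,-0.5,0],0,1.2]])

```text
clock: 24.9
ee_pos: [582.6, -251.2, 62.2]
tcp_rot: [179.4, 0.1, -32.2]
wrist_force: [-0.3, -0.8, -1.5]
gripper_width: 18.6
```

Emit:
send_rows(series=[[[0,-0.1,0],0,1.2],[[0,-0.2,0],0,1.2],[[0,-0.3,0],0,1.2],[[0,-0.3,0],0,1.2]])

```text
clock: 25.3
ee_pos: [582.8, -250.5, 62.3]
tcp_rot: [179.2, 0.1, -32.2]
wrist_force: [-4.7, -6.3, 0.7]
gripper_width: 18.5
```

```bash
python3 clipview.py r8; python3 lk.py l10
```

```text
[ 582.78109978 -250.50567589   62.3274808 ] [-117.05869886   -5.82154434] [ 1.79197653e+02  1.39701974e-01 -3.21733029e+01] [-5.28594069 -6.05808078  1.21452536] 18.35933515417645
clip 0.72 stand [ 5.9 -3.1] 81
clip_heel 0.56 stand [-25.6  -1.4] 89
fork_tips 0.97 stand [-27.5  -4.9] 84
fork_tips 0.59 stand [ 6.2 -0.7] 76
clip 0.54 stand [3.9 0.8] 78
clip_heel 0.57 stand [-27.3  -2. ] 89
clip_heel 0.34 stand [-26.3  -6.1] 87
fork_tips 0.5 stand [-27.2  -6.4] 89
```

View pics/r8_top.png

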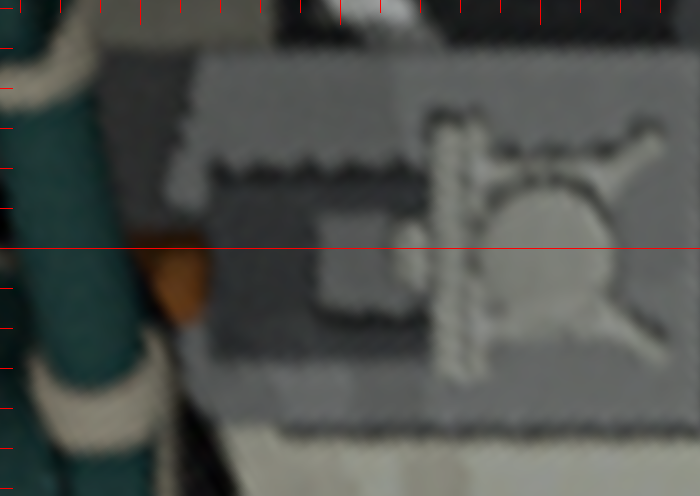

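View pics/r8_scene.png

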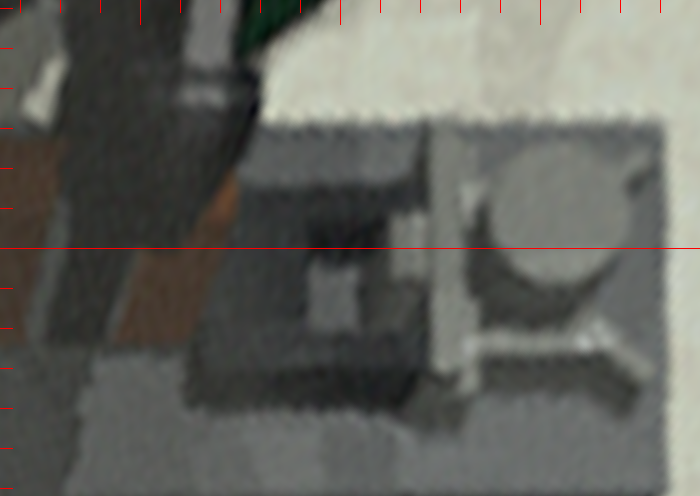

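The clip is home: c_x ≈ +1 mm within calibration, and it resists 8 N. Next I back off and return the fork.

Emit:
send_rows(series=[[[0,0.5,0],0,1.2],[[0,2.5,0],0,1.2],[[0,5,-1],0,1.2],[[0,5,-5],0,1.2],[[0,5,-9],0,1.2],[[0,5,-12],0,1.2],[[0,5,-12],0,1.2]])

```text
clock: 26.5
ee_pos: [561.2, -293.5, 189.7]
tcp_rot: [179.3, -0.5, -32.2]
wrist_force: [0.0, 0.3, -2.0]
gripper_width: 18.4
```

```bash
python3 -c "
from h import *
print(go(467.2,356,170,-8.1), go(530,0,180,-20))"; python3 clipview.py r9
```

```text
([-42.58, -49.97, 0.94], -0.421) ([-18.29, -23.18, 0.51], -0.213)
```

View pics/r9_top.png

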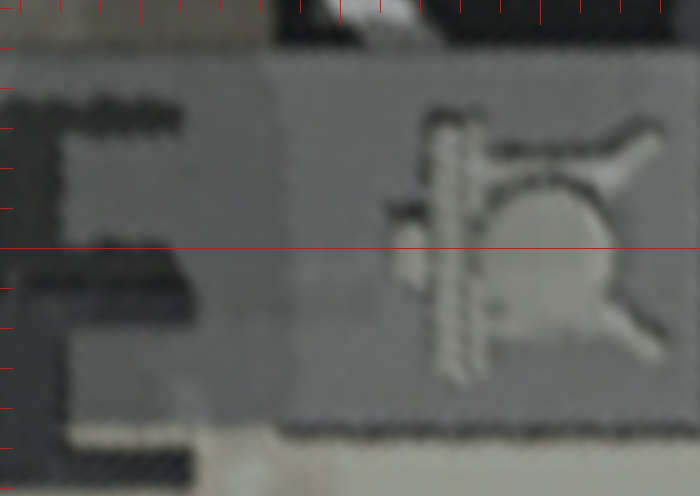

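Emit:
send_rows(series=[[[-3,-3.6,0.5],-0.05,1.2],[[-6,-7,0.5],-0.1,1.2],[[-9,-10.6,0.5],-0.15,1.2],[[-12,-14.1,0.5],-0.2,1.2],[[-15,-17.6,0.5],-0.25,1.2],[[-18,-21.1,0.5],-0.3,1.2],[[-21,-24.6,0.5],-0.35,1.2],[[-24,-28.1,0.5],-0.421,1.2],[[-27,-31.7,0.5],-0.421,1.2],[[-30,-35.2,0.5],-0.421,1.2]])

```text
clock: 27.6
ee_pos: [488.9, 167.5, 171.1]
tcp_rot: [179.2, 0.6, -8.1]
wrist_force: [0.5, 0.3, -2.3]
gripper_width: 18.3
```

```bash
python3 -c "
from h import *
print(go(467.2,356,120,-8.1))"
```

```text
([-4.74, -18.43, 4.91], 0.001)
```

Emit:
send_rows(series=[[[-1.2,-4.5,0],0,1.2],[[-2.4,-9,0],0,1.2],[[-3.6,-13.5,1],0,1.2],[[-4.7,-17.5,3],0,1.2],[[-4.74,-18.4,5],0,1.2],[[-4.74,-18.4,5],0,1.2],[[-4.74,-18.4,5],0,1.2]])

```text
clock: 28.3
ee_pos: [465.1, 354.4, 116.3]
tcp_rot: [179.0, 0.8, -8.0]
wrist_force: [-0.3, -0.7, -2.1]
gripper_width: 18.4
```

```bash
python3 -c "
from h import *
print(ctrl.get_state()['ee_pos'],go(467.2,356,-15,-8.1))"; python3 fk.py | grep -v 14
```

```text
[465.14779266 354.38948523 116.3413771 ] ([0.37, -0.42, 13.12], 0.001)
top 0
  fork 0.65 u,v,z rel [ 7.3 -2.9 23.8]
  fork 0.17 u,v,z rel [-500.2 -233.1  -28.6]
55
scene 92
 u max [87.25006589 89.9065411 ] z [23.84719726 31.70101055 33.77742839] slope dz/du [-0.07058139 34.98085524] rect(u,v) ((67.91506958007812, -0.8450489044189453), (51.584041595458984, 42.40755081176758), 86.67167663574219)
  fork 0.49 u,v,z rel [ 7.2 -4.4 24.9]
56
```

Emit:
send_rows(series=[[[0.1,-0.1,4],0,1.2],[[0.1,-0.1,8],0,1.2],[[0.15,-0.1,11],0,1.2],[[0.15,-0.1,12.2],0,1.2],[[0.15,-0.1,12.8],0,1.2],[[0.15,-0.1,13.1],0,1.2],[[0.15,-0.1,13.1],0,1.2]])

```text
clock: 29.3
ee_pos: [469.6, 355.4, -9.3]
tcp_rot: [179.4, 0.4, -8.1]
wrist_force: [0.7, 0.6, -2.1]
gripper_width: 18.1
```

Emit:
send_rows(series=[[[-0.2,0,0.2],0,1.2],[[-0.2,0,0.4],0,1.2],[[-0.2,0,0.55],0,1.2],[[-0.2,0,0.65],0,1.2],[[-0.2,0,0.7],0,1.2],[[-0.2,0,0.7],0,1.2]])

```text
clock: 29.9
ee_pos: [467.5, 355.6, -16.3]
tcp_rot: [179.4, 0.4, -8.1]
wrist_force: [0.0, -0.3, -0.9]
gripper_width: 18.0
```

Emit:
send_rows(series=[[[0,0,0.08],0,1.2],[[0,0,0.1],0,1.2],[[0,0,0.1],0,2.6],[[0,0,0.1],0,4],[[0,0,0.1],0,6],[[0,0,0.1],0,6],[[0,0,0.1],0,6],[[0,0,0.1],0,6]])

```text
clock: 30.7
ee_pos: [467.4, 355.6, -17.3]
tcp_rot: [179.4, 0.4, -8.1]
wrist_force: [0.1, 0.0, -0.3]
gripper_width: 59.8
```

Emit:
send_rows(series=[[[0,0,-2],0,6],[[0,0,-5],0,6],[[0,0,-10],0,6],[[0,0,-15],0,6],[[0,0,-20],0,6],[[0,0,-20],0,4],[[0,0,-20],0,4]])

```text
clock: 31.4
ee_pos: [470.3, 358.3, 185.1]
tcp_rot: [179.6, 0.2, -8.1]
wrist_force: [-0.4, 0.3, 0.2]
gripper_width: 39.9
```

```bash
python3 -c "
from h import *
p=grab('scene')
cv2.imwrite('pics/s9.png',cv2.resize(p['image'][100:200,220:360],(700,500))[...,::-1])
for n in('scene','top'):
  p=grab(n)
  for t in ['fork','fork_tips','mat','lens_center','knob_top','heat_sink','board','groove']: print(n,t,[(np.round(c2w(p,m['position']),1).tolist(),round(m['score'],2)) for m in mark_of(p,t)])
print(ctrl.get_state()['ee_pos'])"
```

```text
scene fork [([467.3, 360.6, 3.4], 0.5), ([777.2, 184.9, -4.1], 0.43)]
scene fork_tips [([479.9, 444.2, 6.3], 0.76)]
scene mat [([467.5, 371.0, -2.3], 0.7)]
scene lens_center [([422.4, -175.2, 43.2], 0.91), ([468.6, 367.7, 1.4], 0.42)]
scene knob_top [([482.4, -167.4, 87.3], 0.94)]
scene heat_sink [([447.3, -61.1, 28.0], 0.81), ([476.8, 140.9, 24.0], 0.67), ([638.4, 61.3, 22.7], 0.65)]
scene board [([642.7, 62.7, -2.2], 0.84), ([480.8, 142.7, -2.5], 0.82), ([443.6, -64.7, 4.7], 0.56)]
scene groove [([640.3, -149.5, 78.7], 0.57)]
top fork [([473.0, 361.3, 7.3], 0.8), ([641.1, -144.6, 75.7], 0.49)]
top fork_tips [([485.3, 443.0, 6.7], 0.73), ([473.5, 370.8, 2.4], 0.36)]
top mat [([475.9, 372.2, 3.3], 0.65)]
top lens_center [([423.5, -177.9, 44.5], 0.89)]
top knob_top [([485.0, -168.3, 82.9], 0.57)]
top heat_sink [([483.3, 143.0, 26.4], 0.79), ([477.6, 369.7, -0.8], 0.73), ([644.1, 63.1, 28.5], 0.68), ([446.1, -66.8, 22.2], 0.56)]
top board [([444.4, -59.5, 6.2], 0.82), ([645.8, 59.5, 1.4], 0.81), ([483.3, 139.8, -1.0], 0.71), ([443.0, -62.4, 22.2], 0.19)]
top groove [([642.2, -148.0, 80.0], 0.68), ([446.7, -57.8, 3.2], 0.34)]
[469.14064599 357.48837219 182.76987727]
```

View pics/s9.png

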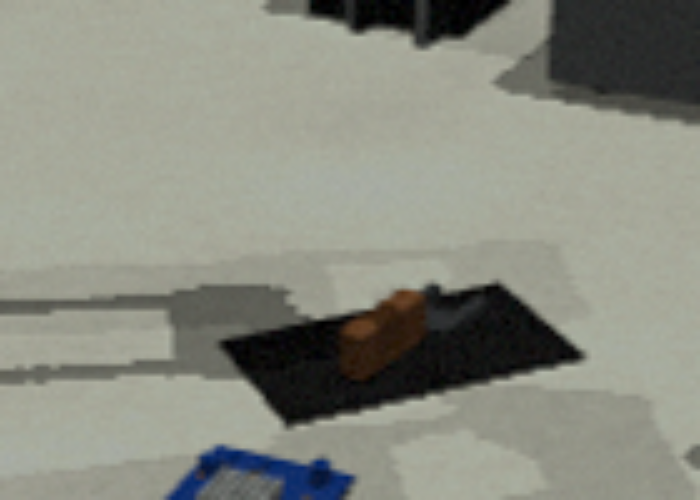

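The fork lies flat on the mat (zoom px (390,330)). Next I refine the heat sink and lens angles.

```bash
python3 - <<'E'
from h import *
for n in('top','scene'):
    p=grab(n);P=cloud(p);x,y,z=P[...,0],P[...,1],P[...,2]
    m=(z>17)&(z<33)&(abs(x-445)<32)&(abs(y+64)<32)
    m2=cv2.morphologyEx(m.astype(np.uint8),cv2.MORPH_OPEN,np.ones((3,3)))
    k,l,s,_=cv2.connectedComponentsWithStats(m2);i=1+np.argmax(s[1:,4]);q=l==i
    r=cv2.minAreaRect(np.c_[x[q],y[q]].astype(np.float32));print(n,r,np.median(z[q]))
    d=np.array(r[0])-POST;print(' sink angle',np.rad2deg(np.arctan2(d[1],d[0])),np.hypot(*d))
    # lens rim ring
    m=(z>38)&(z<52)&(np.hypot(x-423,y+177)<62); 
    pts=np.c_[x[m],y[m]].astype(np.float32);c,rr=cv2.minEnclosingCircle(pts);d=np.array(c)-POST
    print(' lens',c,rr,np.rad2deg(np.arctan2(d[1],d[0])),np.hypot(*d))
    m=(z>80)&(z<92)&(np.hypot(x-484,y+168)<18);print(' knob',x[m].mean(),y[m].mean(),m.sum())
    w=lambda X,Y,Z:w2p(p,[X,Y,Z])
    for t in('heat_sink',):
        sl=silhouettes(p,t)
        for s_ in sl[:4]: 
            ys,xs=np.nonzero(s_['pixels']); print(' sil',round(s_['score'],2),len(xs),xs.mean().round(1),ys.mean().round(1), np.nanmean(P[ys,xs],0).round(1))
print(go(484,-168.5,110,-82.5))
E
```

```text
top ((451.72705078125, -48.917049407958984), (8.938101768493652, 11.922197341918945), 89.28353118896484) 21.259594312393233
 sink angle 152.1871137048215 213.42912267392575
 lens (423.9693603515625, -177.2350311279297) 56.16245651245117 -172.44064506725246 218.42898141154387
 knob 481.52986415811165 -168.2954667121972 37
 sil 0.93 1205 231.0 246.5 [479.8 143.   12.5]
 sil 0.81 1183 299.7 256.4 [444.  -61.5  12.4]
 sil 0.64 1139 256.4 191.3 [643.6  62.4  12.7]
scene ((443.0467529296875, -65.60546875), (38.17388153076172, 38.37239456176758), 5.858706951141357) 23.326152623167786
 sink angle 157.2264333852092 214.1478183166177
 lens (426.6829528808594, -179.3646697998047) 57.38477325439453 -171.7860444961271 216.0332323523392
 knob 483.1235761006321 -172.97026906084074 55
 sil 0.97 982 215.3 239.1 [452.  -66.9  12.8]
 sil 0.94 1146 308.0 234.7 [646.2  52.4  11.8]
 sil 0.62 802 266.5 203.2 [483.6 130.5  12.6]
 sil 0.41 796 298.8 171.9 [476.7 351.5   3.2]
([8.97, 51.78, 7.75], 1.298)
```

Emit:
send_rows(series=[[[1,5.2,0],0.14,5],[[2,10.4,0],0.28,5],[[3,15.6,0],0.42,5],[[3.8,20.8,0],0.56,5],[[4.6,26,0],0.7,5],[[5.4,31.2,0],0.84,5],[[6.2,36.4,0],0.98,5],[[7,41.5,0],1.12,5],[[8,46.5,2],1.24,5],[[9,51.8,5],1.298,5]])

```text
clock: 33.55
ee_pos: [484.7, -138.8, 154.4]
tcp_rot: [179.7, -0.6, -82.8]
wrist_force: [0.7, 0.0, 0.6]
gripper_width: 50.3
```

```bash
python3 -c "
from h import *
print(ctrl.get_state()['ee_pos'],go(483,-169,90,-82.5),go(483,-169,33,-82.5))"
```

```text
[ 484.65912123 -138.75416924  154.4163566 ] ([2.91, 0.52, 6.48], -0.005) ([2.85, 0.49, 12.17], -0.005)
```

Emit:
send_rows(series=[[[2.9,0.5,1],0,5],[[2.9,0.5,4],0,5],[[2.9,0.5,6.5],0,5],[[2.9,0.5,6.5],0,5],[[2.9,0.5,6.5],0,5]])

```text
clock: 34.05
ee_pos: [482.8, -168.7, 89.7]
tcp_rot: [179.7, -0.6, -82.8]
wrist_force: [0.9, -0.0, 0.2]
gripper_width: 50.2
```

```bash
cat > kv.py <<'E'
import sys
from h import *
p=grab('scene');q=grab('top');st=ctrl.get_state();print(st['ee_pos'],st['tcp_rot'],st['wrist_force'],st['gripper_width'])
a=cv2.resize(p['image'][190:300,120:280],(800,550),interpolation=cv2.INTER_CUBIC)
b=cv2.resize(q['image'][190:300,280:390],(550,550),interpolation=cv2.INTER_CUBIC)
cv2.imwrite(f'pics/{sys.argv[1]}.png',cv2.resize(np.hstack([a,b]),(800,326))[...,::-1])
E
python3 kv.py k1; python3 -c "
from h import *
print(go(483,-169,33,-82.5))"
```

```text
[ 484.47710039 -169.11480771   91.44608485] [179.87483495  -0.68360565 -82.72913717] [0.6356031  0.28446484 0.20794522] 49.9408493695521
([-0.1, 0.13, 5.84], -0.004)
```

View pics/k1.png

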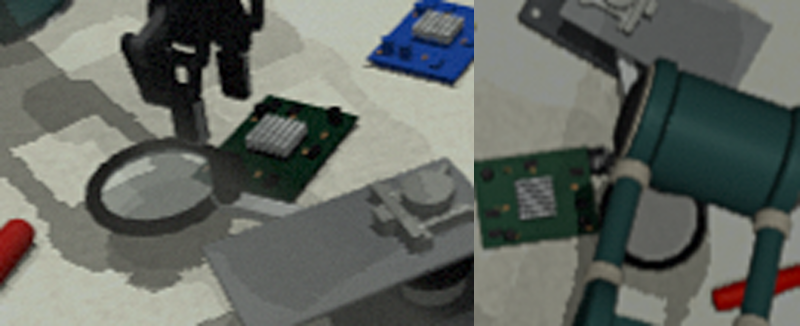

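Emit:
send_rows(series=[[[0,0,1],0,5],[[0,0,2],0,5],[[0,0,3],0,5],[[0,0,3],0,5]])

```text
clock: 34.55
ee_pos: [482.7, -168.7, 59.3]
tcp_rot: [179.7, -0.6, -82.7]
wrist_force: [-1.4, 0.3, 1.4]
gripper_width: 50.3
```

```bash
python3 kv.py k2; python3 -c "
from h import *
print(go(483,-169,33,-82.5))"
```

```text
[ 483.84553659 -169.16787426   60.68935675] [179.79541241  -0.63883374 -82.72254734] [ 0.3836761  -0.25679118  0.79896415] 49.6831540542212
([-0.06, 0.07, 2.77], -0.004)
```

View pics/k2.png

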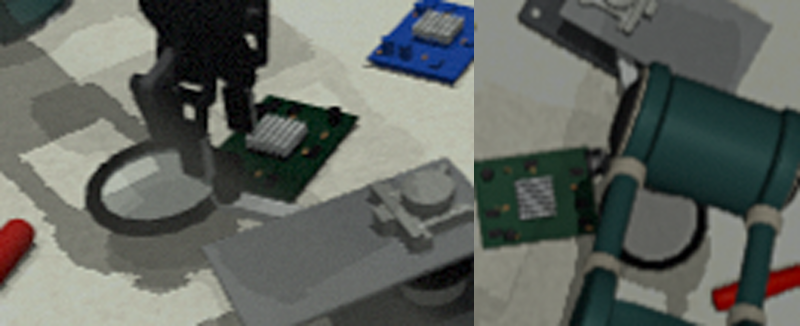

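Emit:
send_rows(series=[[[0,0,0.8],0,5],[[0,0,1.6],0,5],[[0,0,2.3],0,5],[[0,0,2.8],0,5],[[0,0,2.8],0,5]])

```text
clock: 35.15
ee_pos: [482.8, -169.1, 31.4]
tcp_rot: [179.7, -0.6, -82.7]
wrist_force: [0.1, 0.3, 0.3]
gripper_width: 50.1
```

Emit:
send_rows(series=[[[0,0,0],0,1],[[0,0,0],0,1],[[0,0,0],0,1],[[0,0,0],0,1],[[0,0,0],0,1],[[0,0,0],0,1]], grip_force=30)

```text
clock: 35.75
ee_pos: [483.0, -169.2, 31.7]
tcp_rot: [179.7, -0.6, -82.7]
wrist_force: [-1.2, -1.0, 1.6]
gripper_width: 19.1
```

```bash
python3 kv.py k3; python3 - <<'E'
from h import *
st=ctrl.get_state();e=st['ee_pos'];d=e[:2]-POST;r=np.hypot(*d);a0=np.arctan2(d[1],d[0]);print(r,np.rad2deg(a0))
for t in (3,6,9,12,15,18,21,24,27,30.5):
    a=a0-np.deg2rad(t);w=POST+r*np.array([np.cos(a),np.sin(a)]);print(t,go(w[0],w[1],e[2],st['tcp_rot'][2]-t,st))
E
```

```text
[ 482.94609123 -169.24425757   31.70123353] [179.6956222   -0.58912557 -82.72334242] [-1.06053598 -0.84039022  1.84280523] 18.667376111571027
158.91368220563436 -172.49932369062654
3 ([-0.83, -0.02, -0.01], 0.052)
6 ([-1.66, -0.08, -0.02], 0.105)
9 ([-2.49, -0.19, -0.03], 0.157)
12 ([-3.31, -0.33, -0.04], 0.209)
15 ([-4.11, -0.53, -0.05], 0.262)
18 ([-4.91, -0.76, -0.05], 0.314)
21 ([-5.7, -1.03, -0.06], 0.367)
24 ([-6.47, -1.35, -0.07], 0.419)
27 ([-7.22, -1.7, -0.08], 0.471)
30.5 ([-8.07, -2.17, -0.09], 0.532)
```

View pics/k3.png

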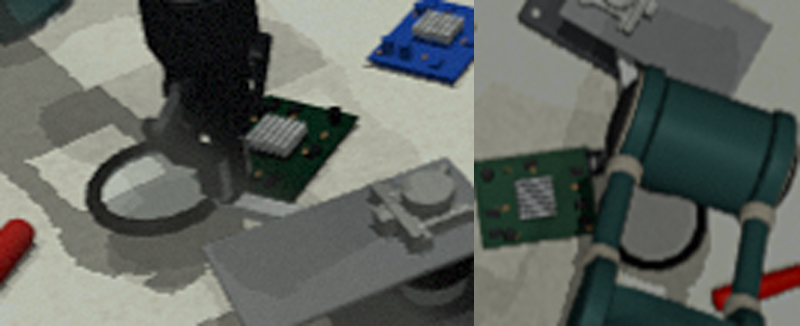

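The knob is gripped (19 mm opening on a 20 mm knob). Next I swing the arm.

Emit:
send_rows(series=[[[-0.83,-0.02,0],0.052,1],[[-1.66,-0.08,0],0.105,1],[[-2.49,-0.19,0],0.157,1],[[-3.31,-0.33,0],0.209,1],[[-4.11,-0.53,0],0.262,1],[[-4.91,-0.76,0],0.314,1],[[-5.7,-1.03,0],0.367,1],[[-6.47,-1.35,0],0.419,1],[[-6.47,-1.35,0],0.419,1]])

```text
clock: 36.75
ee_pos: [488.1, -102.3, 31.7]
tcp_rot: [179.9, -0.6, -106.8]
wrist_force: [-3.0, 2.8, 6.7]
gripper_width: 18.9
```

```bash
python3 kv.py k4; cat > ln.py <<'E'
from h import *
st=ctrl.get_state();d=st['ee_pos'][:2]-POST;print('ee ang',np.rad2deg(np.arctan2(d[1],d[0]))%360)
for n in('scene','top'):
    p=grab(n)
    for t in('heat_sink','lens_center','knob_top'):
        for m in mark_of(p,t):
            w=c2w(p,m['position']);d=w[:2]-POST;a=np.rad2deg(np.arctan2(d[1],d[0]))%360
            if 140<a<195 and np.hypot(*d)<240: print(n,t,round(m['score'],2),w.round(1),'ang',a.round(2),'r',np.hypot(*d).round(1))
E
python3 ln.py
```

```text
[ 487.98458243 -102.42912751   31.65052049] [ 179.90838899   -0.60320138 -106.74365408] [-2.34685452  2.74904042  6.58460193] 19.168516357957873
ee ang 163.19182243232288
scene heat_sink 0.68 [445.5 -65.6  24.5] ang 156.97 r 211.9
scene lens_center 0.56 [431.  -86.6  46.2] ang 163.54 r 218.4
scene knob_top 0.69 [488.6 -99.1  83.3] ang 161.97 r 159.8
top heat_sink 0.74 [440.4 -61.9  26.5] ang 156.6 r 218.0
top lens_center 0.9 [434.5 -88.1  44.4] ang 163.66 r 214.7
```

View pics/k4.png

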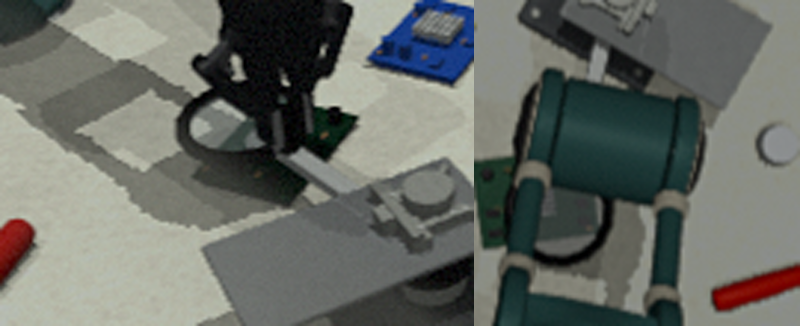

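```bash
python3 - <<'E'
from h import *
st=ctrl.get_state();e=st['ee_pos'];d=e[:2]-POST;r=np.hypot(*d);a0=np.arctan2(d[1],d[0]);print(r)
for t in (3,6.4):
    a=a0-np.deg2rad(t);w=POST+159.0*np.array([np.cos(a),np.sin(a)]);print(t,go(w[0],w[1],e[2],st['tcp_rot'][2]-t,st))
E
```

```text
159.33362793037838
3 ([-0.83, -0.06, -0.01], 0.052)
6.4 ([-1.77, -0.13, -0.02], 0.112)
```

Emit:
send_rows(series=[[[-0.4,-0.02,0],0.026,1],[[-0.83,-0.04,0],0.052,1],[[-1.3,-0.08,0],0.08,1],[[-1.77,-0.13,0],0.112,1],[[-1.77,-0.13,0],0.112,1],[[-1.77,-0.13,0],0.112,1]])

```text
clock: 37.85
ee_pos: [494.0, -85.5, 31.7]
tcp_rot: [179.9, -0.6, -113.2]
wrist_force: [-3.4, 2.7, 5.4]
gripper_width: 18.6
```

```bash
python3 ln.py
```

```text
ee ang 156.71446239257995
scene heat_sink 0.81 [444.3 -63.8  25.7] ang 156.65 r 213.7
scene lens_center 0.98 [439.7 -60.8  44.4] ang 156.4 r 219.1
scene lens_center 0.46 [444.6 -65.4   4.1] ang 157.02 r 212.8
scene knob_top 0.95 [494.5 -84.5  87.3] ang 156.33 r 159.4
top lens_center 0.68 [439.6 -62.3  42.5] ang 156.76 r 218.6
top lens_center 0.65 [495.9 -83.3  78.6] ang 155.73 r 158.7
top knob_top 0.61 [493.  -86.1  85.5] ang 157.08 r 160.2
```

Emit:
send_rows(series=[[[0,0,0],0,2.2],[[0,0,0],0,3],[[0,0,0],0,5],[[0,0,0],0,5],[[0,0,0],0,5],[[0,0,-2],0,5],[[0,0,-5],0,5],[[0,0,-9],0,5],[[0,0,-13],0,5],[[0,0,-17],0,5]])

```text
clock: 39.25
ee_pos: [494.6, -84.0, 203.1]
tcp_rot: [179.9, -0.6, -113.2]
wrist_force: [-0.1, 0.6, -0.1]
gripper_width: 50.1
```

```bash
python3 -c "
from h import *
print(ctrl.get_state()['ee_pos'],go(420,200,240,-60))"
```

```text
[494.56283666 -84.03996517 203.0630362 ] ([-23.14, 18.04, -3.89], -0.928)
```

Emit:
send_rows(series=[[[-3.9,3,-1],-0.13,5],[[-7.7,6,-2],-0.26,5],[[-11.6,9,-3],-0.39,5],[[-15.4,12,-3.8],-0.52,5],[[-19.3,15,-3.8],-0.65,5],[[-23.1,18,-3.8],-0.78,5],[[-27,21,-3.8],-0.9,5],[[-27,21,-3.8],-0.9,5]])

```text
clock: 40.05
ee_pos: [406.0, 252.2, 238.8]
tcp_rot: [179.6, -0.1, -61.1]
wrist_force: [1.2, -0.9, -0.2]
gripper_width: 50.1
```

```bash
python3 ln.py; python3 clipview.py rA; python3 - <<'E'
from h import *
for n in('top','scene'):
    p=grab(n);save(p,f'pics/fin_{n}.png');P=cloud(p);x,y,z=P[...,0],P[...,1],P[...,2]
    m=(z>38)&(z<50)&(np.hypot(x-440,y+62)<64)&(np.hypot(x-494,y+85)>25)
    pts=np.c_[x[m],y[m]].astype(np.float32);c,rr=cv2.minEnclosingCircle(pts);print(n,'rim',c,rr,len(pts))
    if n=='top': im=p['image'][200:300,240:360]
    else: im=p['image'][190:290,150:270]
    cv2.imwrite(f'pics/finz_{n}.png',cv2.resize(im,(720,600),interpolation=cv2.INTER_CUBIC)[...,::-1])
E
```

```text
ee ang 120.33686617999633
scene heat_sink 0.8 [444.1 -63.2  23.9] ang 156.53 r 214.1
scene lens_center 0.71 [439.4 -64.7  43.4] ang 157.38 r 217.8
scene knob_top 0.98 [492.4 -84.5  85.5] ang 156.64 r 161.3
top heat_sink 0.75 [444.3 -64.9  24. ] ang 156.93 r 213.2
top lens_center 0.67 [441.5 -61.   45. ] ang 156.27 r 217.4
top knob_top 0.62 [497.5 -83.4  82.9] ang 155.53 r 157.1
top rim (437.5924377441406, -61.25258255004883) 54.46397018432617 819
scene rim (438.3529357910156, -64.87389373779297) 54.43916320800781 797
```

View pics/finz_top.png

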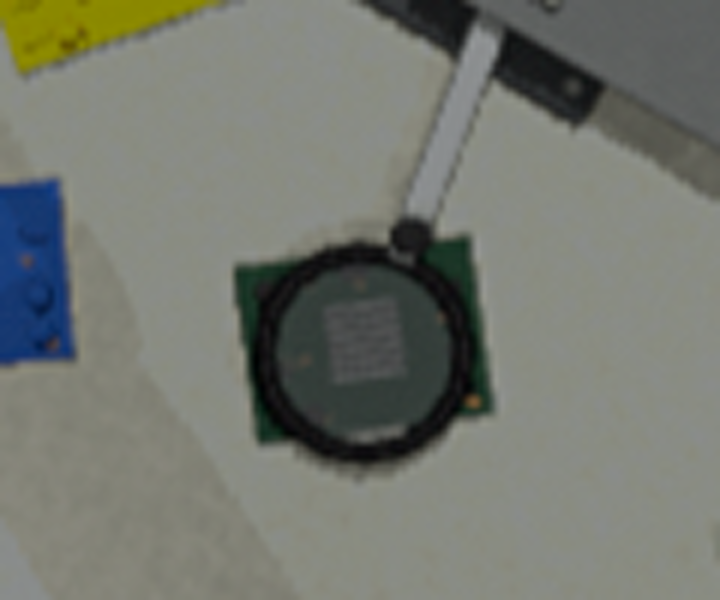

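View pics/fin_scene.png

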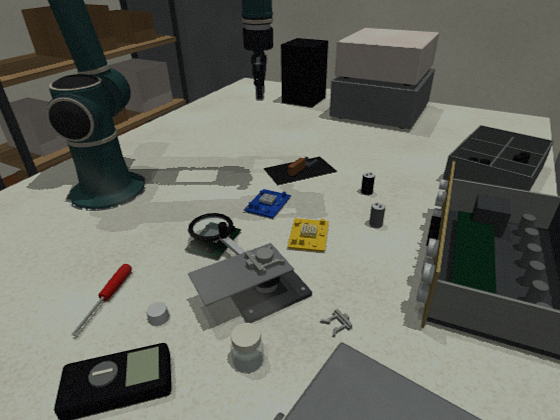

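View pics/rA_top.png

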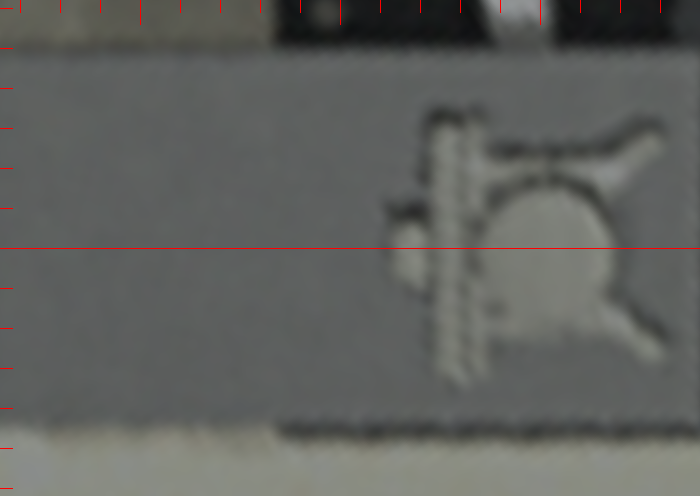

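View pics/fin_top.png

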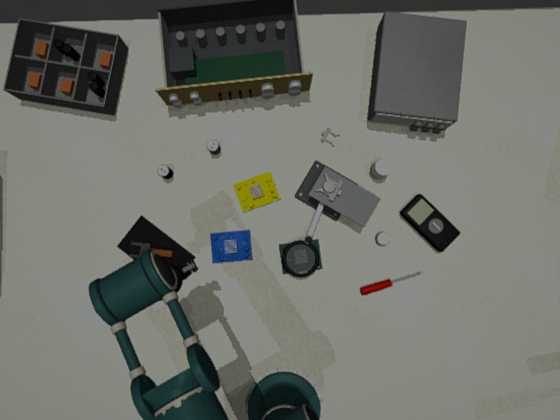

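```bash
python3 -c "
from h import *
print(ctrl.get_state()['clock'],ctrl.finish_job())"
```

```text
the job is handed in; nothing more can be done
40.65 None
```

The job is handed in at 40.65 s of the 72 s allowed. The clip is home on the post, the fork is back on the mat, and the lens is over the green board's heat sink.

**Last checks**
- **Clip:** I felt it snap over the bumps (about 10 N), and it then resisted a gentle 8 N push. The last top view shows it square on the groove, within about 1–2 mm of the post's axis, and only the fork touched it.
- **Fork:** it lies flat on the mat at about its starting place.
- **Lens:** I swung the arm by the knob from about 187.5° to 156.7° (world bearing seen from the post). The lens centre is within about 1–2 mm of the heat sink across the arm. Along the arm it sits about 5 mm farther out, because the lens is 220 mm from the post and the heat sink about 214 mm.
- **Other things:** they look unmoved in the last pictures, and the gripper was open and clear.

**What disagreed or failed**
- **Fingertips:** the real fingertips are about 27 mm short of the reported tool point. My first grasp closed on top of the fork's handle with about 6 N, and I redid it lower.
- **Clip's start angle:** the clip was about 0.5 rad askew, not the 0.12 rad stated. I squared it with the side of the fork, then pushed it in along an arc.
- **Camera estimates:** the two cameras differed by 2–5 mm on some points. The networks' reading of the seated clip was 3–6 mm past home, but the picture and the push say it is home.

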